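# Drive the bushing out of a clamped housing with a drift

### The job

The housing's bore has to be bare for scanning: take the long slim drift from its V-blocks, push it in at the flared end of the bore and drive the bronze bushing all the way out, so that it lies in the cradle behind the housing. Then draw the drift back out and lay it down flat in the open tray, and leave everything else where it is.

Things in the scene. Friction and masses are not known exactly. Their poses are not given: they have to be found in the camera images.
- fixture: Clamped unit, never moves: 150 x 280 x 15 mm sub-plate with a grey cast bearing housing and, behind it, a steel receiving cradle. Origin at table height, under the middle of the bore; +y is the driving direction along the level bore, z up. Housing y -60 to +60 mm, end flanges 88 mm across (top 114 mm high); foot and clamps lie under 60 mm, y -45 to +45. Plate runs from y -78 to +202 mm.
- bore_mouth (a point): Centre of the flared end of the bore, on the housing's face: fixture y = -60 mm, 70 mm above the table. The drift enters here and goes along fixture +y. The bore runs level right through, 120 mm long and 34 mm wide; its first 8 mm flare out to 46 mm. Axes as the fixture's.
- bore_exit (a point): Centre of the other end of the bore: fixture y = +60 mm, 70 mm above the table. The bushing comes out here onto the cradle.
- cradle_mid (a point): Middle of the cradle, where the axis of a bushing lying in it runs: fixture y = +115 mm, 69 mm above the table. The cradle is an open 90-degree V along fixture y, from y +62 mm to an end stop at +168 mm, 1 mm below the line of the bore, so that a pushed-out bushing slides onto it.
- bushing: Bronze sleeve 70 mm long, 33.6 mm outside, 20 mm hole, 0.36 kg. Origin at its centre, y axis along it. It starts inside the bore, far end 5 to 12 mm short of the exit, so the drift meets it 38 to 45 mm inside the mouth. Tight: it takes a steady push of about 8 to 18 N. It is out when its origin is 95 mm or more ahead of the fixture's along y: then the drift's nose is 120 mm inside the mouth.
- drift: Plain aluminium rod 200 mm long, 30 mm across, ends alike and flat, 0.38 kg. Origin at its middle, y axis along it (either way round). It starts level on V-blocks, axis 43 mm above the table, only its middle free to grip: held there it cannot go in far enough, fingers meet the housing, so it must be retaken near its tail. Left 65 mm or more in the bore it stays, tail sagging by 15 mm.
- setting_bar: Bystander: thicker aluminium bar, 170 mm long, 44 mm across, on the other pair of V-blocks (axis 53 mm above the table). Too thick for the bore. Origin at its centre, y along it.
- vees_a: Fixed pair of steel V-blocks on a base bar; this pair holds the drift. Origin: centre of the underside, y along the rod. Blocks at y -92 to -38 and +38 to +92 mm, 68 mm wide, 53 mm high, V bottom 22 mm high; the base bar between them is 10 mm high. The two pairs stand left and right before the robot and may be exchanged.
- vees_b: The same kind of V-block pair, holding the thicker bar.
- tray: Open grey tool tray with a black rubber floor, fixed, 124 mm (x) by 250 mm (y), walls 4 mm thick and 18 mm high, floor 7 mm above the table. Origin: centre of its underside. The drift lying flat in it has its axis 22 mm above the table.
- ring_gauge: Bystander: steel ring 72 mm across, 26 mm high, lying flat.
- spray_can: Bystander: standing spray can, 52 mm across, 162 mm high.
- caliper: Bystander: caliper lying flat, 230 mm long.
- spanner: Bystander: spanner lying flat, 190 mm long.
Mind the look-alikes: they are no part of the job. Leave any black look-alike of the drift alone.

How it is judged:
On the way, in this order (a step that is already met when the one before it is completed fails the run):
1. the drift has been entered at least 20 mm into the flared end of the bore (y of drift in the frame of fixture between -0.14 and -0.02 m and x of drift in the frame of fixture between -0.012 and 0.012 m and angle between the y axis of drift and the y axis of fixture, either way round below 0.15 rad and z of drift in the frame of fixture between 0.058 and 0.082 m), for 0.1 s.
2. the bushing has been driven clear of the bore, with the drift right through behind it (y of bushing in the frame of fixture above 0.0955 m and y of drift in the frame of fixture above -0.05 m and angle between the y axis of drift and the y axis of fixture, either way round below 0.15 rad), for 0.1 s.
3. the drift is laid down in the tray by hand: still held when within 20 mm of its resting height there (z of drift in the frame of tray below 0.042 m and horizontal distance between drift and tray below 0.07 m and contact force between the fingers and drift above 1 N).
At the end, for the whole second after the job is handed in: The bushing lies at rest in the cradle, wholly out of the bore (its near end at least 0.5 mm past the housing's face) and in line with it; the drift lies flat and at rest on the tray's floor, inside its walls (y of bushing in the frame of fixture between 0.0955 and 0.14 m and x of bushing in the frame of fixture between -0.008 and 0.008 m and z of bushing in the frame of fixture between 0.06 and 0.078 m and angle between the y axis of bushing and the y axis of fixture, either way round below 0.15 rad and x of drift in the frame of tray between -0.046 and 0.046 m and y of drift in the frame of tray between -0.035 and 0.035 m and z of drift in the frame of tray between 0.017 and 0.027 m and linear speed of each of drift, bushing below 0.02 m/s); the robot touches nothing.
It fails at once if a bystander (thicker bar, ring, spray can, caliper, spanner) is shifted by more than 30 mm (distance of any of setting_bar, ring_gauge, spray_can, caliper, spanner from where it was at the start of the episode above 0.03 m).
It also fails if it takes over 56 s, if anything falls off the work surface, if the arm or the gripper's body presses on something with over 40 N, if the wrist force passes 120 N, or if a joint passes its speed limit or range.

### The arm

A 6-joint arm with a two-finger parallel gripper is mounted at the origin on the work surface. World frame = base frame: x ahead of the robot, y to its left, z up, the work surface at z = 0. Lengths are in m, angles in rad, forces in N, time in s.
With the tool pointing down it reaches from about 0.3 to 1 m from the base axis. Payload 5.1 kg.
Tool frame: the origin (TCP) lies at the very end of the fingers, on their centre line; the grasp point (between the pads) lies 19 mm behind it; z points along the fingers, y is the direction in which the jaws open and shut (so a half turn about z gives the same grasp; the last joint's range is limited). The gripper opens to 95 mm and grips with 3 to 60 N. Pads are 20 mm wide; open, the fingers measure 119 mm over their backs; the gripper's body (75 mm by 180 mm) begins 59 mm behind the grasp point.
Start: joints at [1.114, 0.124, 1.65, -0, 1.367, -0.083], TCP at [0.237, 0.605, 0.215] pointing down, gripper open.
Joint ranges: [-2.61, 2.61], [-1.02, 2.33], [0.03, 2.71], [-1.35, 4.49], [0.32, 2.68], [-2.91, 2.91]. Speed limits (rad/s): [2.57, 2.57, 3.14, 3.14, 3.14, 3.14].

### API

Orientations are given as a rotation vector (axis times angle).
In Python, from workcell import env gives the robot as it stands. The module is installed in compiled form; this text tells all that it offers.
- The arm moves only by the tool play_rows, never from a script. Its argument "steps" is one flat list of numbers, 5 for each row, row after row: the shift along the tool's x, y, z in m, then the turn about the tool's z in rad, then the finger opening in m, from 0 to 0.0951. In form: [tx, ty, tz, yaw, hand, tx, ty, tz, yaw, hand, ...]. A call has exactly 8 rows; each row shifts and turns the commanded pose from where the row before left it, along the tool's axes as they then stand; what a row does not reach is not made up. A row lasts 1/10 s, in which the tool goes at most 50 mm and 8.59 degrees, less where a joint would pass 70% of its speed; a pose out of reach is approached as far as the arm can. A call is refused whole if a number of a shift passes 0.05 or a number of a turn 0.15, either way. A call with a gripper value outside its range is refused whole. The fingers move at their own pace and stop on an object; "grip_force" is the grip in N (left out, the last holds). Time passes only in rows, so rows that do not move let the fingers close, or fill a call up. It gives the time, the measured TCP pose, the force and the opening at its end, in the units of the state.
- env.get_state(): the state, without advancing time (a new reading comes with each control period).
- env.grab_frame(name): name is "scene" or "top" or "wrist"; returns a dict with "pixels" (400x640x3 uint8, red, green, blue), "mtx" (3x3 intrinsics, pixels), "dist" ([k1, k2, p1, p2, k3] as OpenCV has them; the pictures are not rectified), "eye" and "rotation" of the camera in the world. Camera axes: x right, y down, z forward; pixel columns grow to the right and rows downward; lengths in m; the calibration is good to about 2 mm. A picture is of the moment at which its call begins. There is no depth.
- env.job_done(): hands the job in, once; it reports no verdict.
Trained networks look in the newest picture that a camera, given by its name, has taken for a name from the list of things; names that differ only in an ending like _2 or _b are one class to them, and where a whole thing is asked for, a point or a joint stands for the part that bears it (a point fixed in the world has none). Each returns a list of dicts, best first, with "score" (0 to 1); they miss things now and then, are a little off and sometimes report something else, mostly with a low value. They report only what shows in the picture. A call takes as long as a camera call. They do not tell look-alikes from the thing itself.
- env.recognise(camera, label): "bbox" ([left, top, right, bottom] in pixels, round what is visible of it).
- env.trace(camera, label): "mask" (400x640 bool, what is visible of it) and "bbox" ([left, top, right, bottom] in pixels, round what is visible of it).
- env.landmark_of(camera, label): "centre" ([column, row] in pixels: a listed point, or the origin of a listed thing).
The state is a dict: "clock": time; "q": joint angles; "dq": joint speeds; "tau": joint torques, N m; "tcp_pos": TCP position; "orientation": TCP orientation; "force": force on the tool from outside, world axes, zero at the start; "wrist_torque": the same for the moment, N m; "grip_width": finger opening in m.
Only numpy, scipy, OpenCV 4.12 (cv2) and the standard library are available. Lean on these libraries where they do the work, as an engineer would, in place of code of your own. Each camera call takes 0.05 s, during which the arm holds its last target.

## Working session

There is one attempt and no reset: what is moved stays moved. The work goes in short steps, Python scripts to look and compute and a tool call to move; the robot and the scene stay as the last step left them, time stands still between calls to the robot, and variables do not carry over. Pictures are saved under pics/ and viewed, and the job is handed in when it is done.

Besides the shell and the picture viewer there is one more tool, called after "Call:" as a command line: name --argument value ..., lists and objects as JSON in quotes. play_rows: Moves the arm, as the interface text tells. Its arguments: {"type":"object","properties":{"steps":{"type":"array"},"grip_force":{"type":"number"}},"required":["steps"]}

```bash
mkdir -p pics; ls
python3 - <<'E'
from workcell import env
import cv2,numpy as np
s=env.get_state(); print(s)
for n in("scene","top","wrist"):
    f=env.grab_frame(n); cv2.imwrite(f"pics/{n}0.png",f["pixels"][:,:,::-1]); print(n,f["mtx"],f["dist"],f["eye"],f["rotation"])
E
```

```text
pics
{'clock': 0.0, 'q': array([ 1.11438271e+00,  1.24476766e-01,  1.65168173e+00, -1.25336773e-05,
        1.36747468e+00, -8.26098454e-02]), 'dq': array([-6.33861090e-04, -2.87183698e-04, -3.16758986e-05, -1.19301241e-03,
        1.86014892e-04, -3.83093455e-04]), 'tau': array([-9.21977808e-04, -4.17604923e+01, -3.59923947e+01,  7.74032786e-02,
        4.92076704e-02, -1.77367797e-04]), 'tcp_pos': array([0.237106  , 0.60452198, 0.21340081]), 'orientation': array([-0.58365406, -3.08635767,  0.00309415]), 'force': array([ 0.31047184,  0.23821732, -0.22910878]), 'wrist_torque': array([ 0.00700481,  0.04603795, -0.04842342]), 'grip_width': 0.09480027964593357}
scene [[489.869391     0.         317.53966471]
 [  0.         489.869391   200.28766286]
 [  0.           0.           1.        ]] [0.0019949 0.        0.        0.        0.       ] [0.99304745 0.74580362 1.01796975] [-0.82192099 -2.61205748  1.05013851]
top [[472.68459079   0.         322.25830376]
 [  0.         472.68459079 189.58855509]
 [  0.           0.           1.        ]] [-0.12175174  0.          0.          0.          0.        ] [0.24339917 0.01409237 1.59213655] [-2.13124997  2.1438755  -0.15574717]
wrist [[279.65774435   0.         316.99211209]
 [  0.         279.65774435 197.06599747]
 [  0.           0.           1.        ]] [-0.00893758  0.          0.          0.          0.        ] [0.17295607 0.63033105 0.38378185] [2.41484815 1.64549776 0.2086815 ]
```

View pics/top0.png

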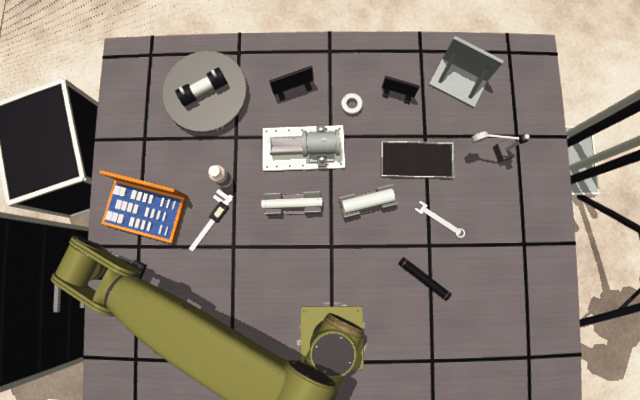

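View pics/scene0.png

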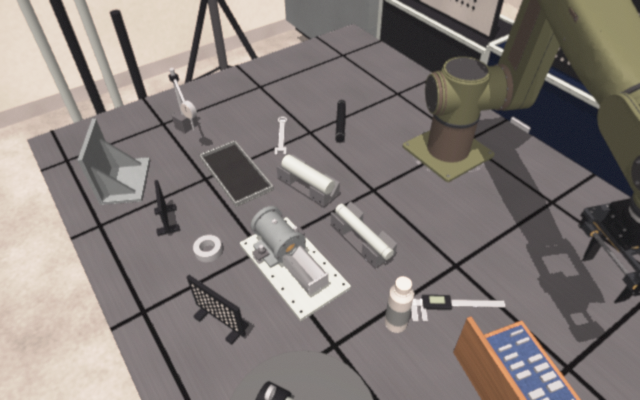

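View pics/wrist0.png

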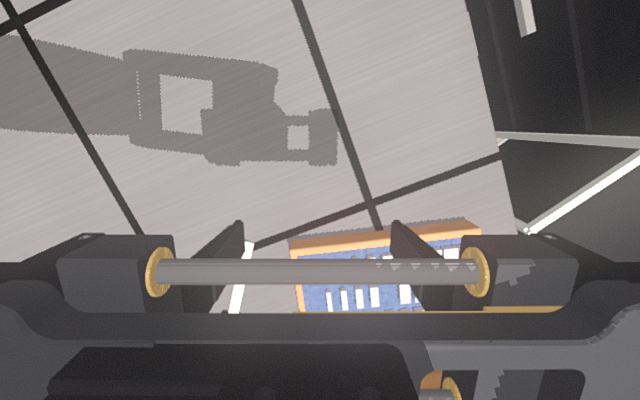

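```bash
cat > h.py <<'E'
from workcell import env
import cv2,numpy as np
from scipy.spatial.transform import Rotation as R
def ray(f,px):
    p=cv2.undistortPoints(np.array([[px]],float),f["mtx"],np.array(f["dist"]))[0,0]
    return np.array(f["eye"]),R.from_rotvec(f["rotation"]).as_matrix()@np.array([p[0],p[1],1.])
def onz(f,px,z):
    e,d=ray(f,px); return e+d*(z-e[2])/d[2]
def proj(f,P):
    Rm=R.from_rotvec(f["rotation"]).as_matrix().T
    return cv2.projectPoints(np.atleast_2d(P).astype(float),cv2.Rodrigues(Rm)[0],-Rm@np.array(f["eye"]),f["mtx"],np.array(f["dist"]))[0][:,0]
def tri(obs):
    A=np.zeros((3,3));b=np.zeros(3)
    for f,px in obs:
        e,d=ray(f,px);d=d/np.linalg.norm(d);M=np.eye(3)-np.outer(d,d);A+=M;b+=M@e
    return np.linalg.solve(A,b)
def crop(f,x0,y0,x1,y1,k,name):
    cv2.imwrite(name,cv2.resize(np.ascontiguousarray(f["pixels"][y0:y1,x0:x1,::-1]),None,fx=k,fy=k,interpolation=cv2.INTER_CUBIC))
E
python3 - <<'E'
from h import *
t=env.grab_frame("top"); s=env.grab_frame("scene")
crop(t,240,110,480,230,3.3,"pics/t1.png"); crop(s,190,130,410,330,3.0,"pics/s1.png")
Z=dict(fixture=0,bore_mouth=.07,bore_exit=.07,cradle_mid=.069,drift=.043,setting_bar=.053,vees_a=0,tray=0,ring_gauge=.013,spray_can=.08,caliper=.005,spanner=.005)
for l,z in Z.items():
    for n,f in(("top",t),("scene",s)):
        for r in env.landmark_of(n,l)[:3]:
            print(l,n,round(r["score"],2),np.round(r["centre"],1),np.round(onz(f,r["centre"],z),4))
E
```

```text
fixture top 0.65 [323.9 146. ] [0.6429 0.0203 0.    ]
fixture scene 0.59 [281.2 252.8] [0.6393 0.0417 0.    ]
bore_mouth top 0.98 [342.1 140.1] [ 0.645  -0.0405  0.07  ]
bore_mouth scene 0.92 [262.4 218.8] [ 0.6455 -0.0317  0.07  ]
bore_exit top 0.88 [303.4 141.5] [0.6412 0.0879 0.07  ]
bore_exit scene 0.65 [395.4 320. ] [0.5574 0.3877 0.07  ]
bore_exit scene 0.61 [290.7 251.2] [0.6421 0.0993 0.07  ]
cradle_mid top 0.94 [284.5 142.8] [0.6376 0.1508 0.069 ]
cradle_mid scene 0.96 [305.1 266.3] [0.638  0.1563 0.069 ]
cradle_mid scene 0.27 [359.4 228.7] [0.4613 0.1386 0.069 ]
drift top 0.92 [420.7 278. ] [ 0.1909 -0.2918  0.043 ]
drift top 0.83 [290.1 203.8] [0.4367 0.133  0.043 ]
drift scene 0.9 [340.  121.1] [ 0.2169 -0.2742  0.043 ]
drift scene 0.62 [361.2 228.8] [0.4431 0.1249 0.043 ]
setting_bar top 0.62 [369.2 199.4] [ 0.4484 -0.1277  0.053 ]
setting_bar top 0.32 [288.3 200.7] [0.4458 0.1382 0.053 ]
setting_bar scene 0.8 [307. 173.] [ 0.4461 -0.1235  0.053 ]
vees_a top 0.93 [367.4 199.6] [ 0.4548 -0.1265  0.    ]
vees_a top 0.91 [294.5 205.2] [0.4372 0.1213 0.    ]
vees_a scene 0.74 [360.2 240.7] [0.4465 0.1286 0.    ]
tray top 0.29 [288.6 146.6] [0.6418 0.1426 0.    ]
tray scene 0.91 [236.2 173.4] [ 0.5922 -0.2945  0.    ]
tray scene 0.73 [361.3 238.5] [0.4395 0.1243 0.    ]
tray scene 0.45 [312.1 192.9] [ 0.4509 -0.0924  0.    ]
ring_gauge top 0.53 [351.6 104.9] [ 0.7867 -0.0773  0.013 ]
ring_gauge top 0.23 [419.8 160.6] [ 0.5865 -0.3081  0.013 ]
ring_gauge scene 0.94 [209.9 252. ] [ 0.7931 -0.0579  0.013 ]
spray_can top 0.7 [223.8 180.8] [0.509 0.348 0.08 ]
spray_can scene 0.65 [394.8 323.5] [0.5685 0.3971 0.08  ]
caliper top 0.68 [207.4 220.1] [0.3871 0.4176 0.005 ]
caliper scene 0.75 [455.1 304.2] [0.3848 0.4123 0.005 ]
spanner top 0.67 [438.9 219.2] [ 0.3854 -0.3676  0.005 ]
spanner top 0.62 [287.9 146.7] [0.6402 0.1446 0.005 ]
spanner scene 0.79 [281.9 139.9] [ 0.3983 -0.3437  0.005 ]
```

View pics/t1.png

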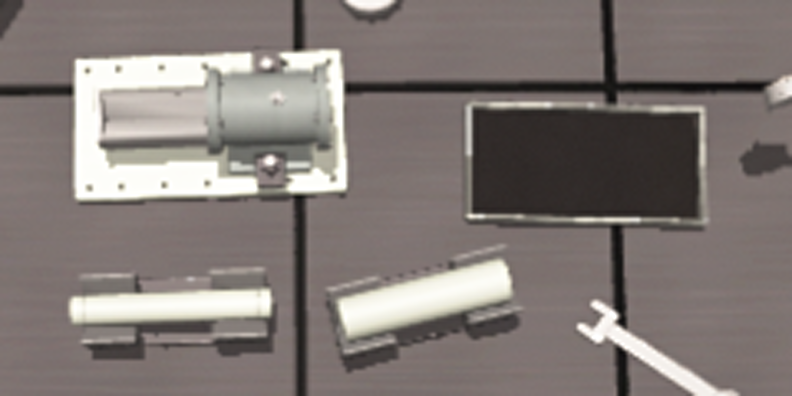

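View pics/s1.png

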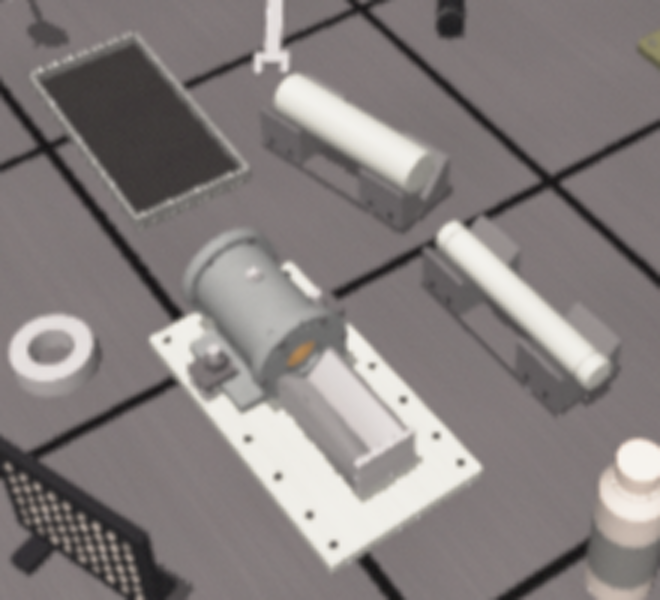

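```bash
cat > fit.py <<'E'
from h import *
from scipy.optimize import minimize
def T(p,P):
    c,s=np.cos(p[2]),np.sin(p[2]); P=np.asarray(P,float)
    return np.c_[p[0]+c*P[:,0]-s*P[:,1],p[1]+s*P[:,0]+c*P[:,1],P[:,2]]
def cyl(y0,y1,r,z,n=24):
    a=np.linspace(0,2*np.pi,n,endpoint=False)
    return np.vstack([np.c_[r*np.cos(a),np.full(n,y),z+r*np.sin(a)] for y in(y0,y1)])
def box(x0,x1,y0,y1,z0,z1): return np.array([[x,y,z] for x in(x0,x1) for y in(y0,y1) for z in(z0,z1)])
K=8
def render(f,parts,p,roi):
    x0,y0,x1,y1=roi; im=np.zeros(((y1-y0)*K,(x1-x0)*K),np.uint8)
    for P in parts:
        q=proj(f,T(p,P)); q=((q+.5-[x0,y0])*K).astype(np.float32)
        cv2.fillConvexPoly(im,np.round(cv2.convexHull(q)).astype(np.int32),255)
    return cv2.resize(im,(x1-x0,y1-y0),interpolation=cv2.INTER_AREA)/255.
def fit(obs,parts,p0):
    rois=[]
    for f,m in obs:
        q=proj(f,T(p0,np.vstack(parts))); a=q.min(0)-12;b=q.max(0)+12
        rois.append([max(0,int(a[0])),max(0,int(a[1])),min(640,int(b[0])),min(400,int(b[1]))])
    def cost(p):
        c=0
        for (f,m),r in zip(obs,rois):
            im=render(f,parts,p,r); M=m[r[1]:r[3],r[0]:r[2]]
            c+=((im-M)**2).sum()/M.sum()
        return c
    best=minimize(cost,p0,method="Nelder-Mead",options=dict(initial_simplex=np.array(p0)+np.array([[0,0,0],[.008,0,0],[0,.008,0],[0,0,.05]]),xatol=1e-5,fatol=1e-6))
    return best.x,best.fun
E
python3 - <<'E'
from fit import *
t=env.grab_frame("top"); s=env.grab_frame("scene")
def masks(l,near):
    o=[]
    for n,f in(("top",t),("scene",s)):
        rs=env.trace(n,l)
        for r in rs:
            b=r["bbox"]; q=proj(f,near)[0]; ok=b[0]-5<q[0]<b[2]+5 and b[1]-5<q[1]<b[3]+5
            print(l,n,round(r["score"],2),b,ok,r["mask"].sum())
            if ok and r["score"]>.3: o.append((f,r["mask"].astype(float)));break
    return o
fx=[box(-.075,.075,-.078,.202,0,.015),cyl(-.06,-.048,.044,.07),cyl(.048,.06,.044,.07),cyl(-.05,.05,.036,.07),box(-.024,.024,.062,.172,.015,.07)]
for nm,l,parts,p0,near in(("fx","fixture",fx,[.643,.024,.02],[.643,.06,.03]),
   ("drift","drift",[cyl(-.1,.1,.015,.043)],[.438,.127,0.02],[.438,.127,.043]),
   ("tray","tray",[box(-.062,.062,-.125,.125,0,.018)],[.592,-.295,0.],[.592,-.295,0])):
    o=masks(l,near)
    for ob in [o]+[[x] for x in o]:
        print(nm,*fit(ob,parts,p0))
    for i,(f,m) in enumerate(o):
        im=f["pixels"].copy(); 
        c,_=cv2.findContours(m.astype(np.uint8),0,2); cv2.drawContours(im,c,-1,(255,0,0),1)
        q=proj(f,near)[0].astype(int); x0,y0=max(0,q[0]-80),max(0,q[1]-60)
        cv2.imwrite(f"pics/m_{nm}{i}.png",cv2.resize(im[y0:y0+120,x0:x0+160,::-1],None,fx=4,fy=4,interpolation=0))
E
```

```text
fixture top 0.75 [265.4, 127.1, 346.2, 171.5] True 3502
fixture scene 0.94 [245.4, 207.8, 348.8, 320.3] True 6158
fx [0.63877179 0.03153045 0.02623519] 0.044053929114295745
fx [0.63851795 0.02977372 0.03045967] 0.012414985142778851
fx [0.63931286 0.0326844  0.02353018] 0.02279408611797571
drift top 0.66 [261.3, 197.1, 318.1, 211.3] True 580
drift scene 0.96 [336.5, 100.6, 347.3, 140.9] False 410
drift scene 0.74 [334.7, 201.7, 390.5, 258.6] True 854
drift [0.44198945 0.12951154 0.02831743] 0.0969307630300039
drift [0.44142233 0.1296175  0.03482756] 0.05367309655437564
drift [0.44245065 0.13081474 0.03426754] 0.02347958405477266
tray top 0.95 [385.4, 143.4, 454.6, 179.1] True 2608
tray scene 0.95 [200.1, 141.4, 275.2, 205.3] True 2649
tray [ 0.59387447 -0.29622947 -0.02151251] 0.04300718494315925
tray [ 0.59275454 -0.29799253 -0.03043364] 0.018132661340730206
tray [ 0.59467676 -0.29497834 -0.02405487] 0.012669819909843892
```

```bash
cat > plan.py <<'E'
import sys
from h import *
# usage: plan.py x y z theta n   -> n rows to measured-relative target (theta: tool-x = (-sin,cos))
def plan(tgt,th,n,hand=.095):
    s=env.get_state(); p=np.array(s["tcp_pos"]); M=R.from_rotvec(s["orientation"]).as_matrix()
    cur=np.arctan2(M[1,1],M[0,1]); d=(th-cur+np.pi)%(2*np.pi)-np.pi; yaw=-d
    d3=(np.array(tgt)-p)/n
    print("tcp",p.round(4),"th",round(cur,4),"yaw total",round(yaw,4),"tilt",np.degrees(np.arccos(-M[2,2])).round(2),"shift",(d3*n).round(4),"F",np.round(s["force"],1),"w",round(s["grip_width"],4),"t",round(s["clock"],2))
    for i in range(n):
        v=M.T@d3
        print([round(float(a),4) for a in v]+[round(yaw/n,4),hand])
        M=M@R.from_rotvec([0,0,yaw/n]).as_matrix()
if __name__=="__main__":
    a=[float(v) for v in sys.argv[1:]]; plan(a[:3],a[3],int(a[4]))
E
python3 plan.py .441 .13 .20 .034 16
```

```text
tcp [0.2374 0.6051 0.2147] th 1.197 yaw total 1.163 tilt 0.0 shift [ 0.2036 -0.4751 -0.0147] F [ 0.8  0.4 -0.4] w 0.0952 t 1.85
[-0.0227, -0.023, 0.0009, np.float64(0.0727), 0.095]
[-0.0243, -0.0213, 0.0009, np.float64(0.0727), 0.095]
[-0.0258, -0.0195, 0.0009, np.float64(0.0727), 0.095]
[-0.0271, -0.0175, 0.0009, np.float64(0.0727), 0.095]
[-0.0283, -0.0155, 0.0009, np.float64(0.0727), 0.095]
[-0.0294, -0.0134, 0.0009, np.float64(0.0727), 0.095]
[-0.0303, -0.0113, 0.0009, np.float64(0.0727), 0.095]
[-0.031, -0.009, 0.0009, np.float64(0.0727), 0.095]
[-0.0316, -0.0068, 0.0009, np.float64(0.0727), 0.095]
[-0.032, -0.0044, 0.0009, np.float64(0.0727), 0.095]
[-0.0322, -0.0021, 0.0009, np.float64(0.0727), 0.095]
[-0.0323, 0.0002, 0.0009, np.float64(0.0727), 0.095]
[-0.0322, 0.0026, 0.0009, np.float64(0.0727), 0.095]
[-0.0319, 0.0049, 0.0009, np.float64(0.0727), 0.095]
[-0.0315, 0.0072, 0.0009, np.float64(0.0727), 0.095]
[-0.0309, 0.0095, 0.0009, np.float64(0.0727), 0.095]
```

Call:
play_rows --steps '[-0.0227,-0.023,0,0.0727,0.095,-0.0243,-0.0213,0,0.0727,0.095,-0.0258,-0.0195,0,0.0727,0.095,-0.0271,-0.0175,0,0.0727,0.095,-0.0283,-0.0155,0,0.0727,0.095,-0.0294,-0.0134,0,0.0727,0.095,-0.0303,-0.0113,0,0.0727,0.095,-0.031,-0.009,0,0.0727,0.095]'

```text
clock: 2.65
tcp_pos: [0.3395, 0.3664, 0.2148]
orientation: [1.448, 2.788, 0.001]
force: [0.7, -0.4, 0.2]
grip_width: 0.0953
```

Call:
play_rows --steps '[-0.0316,-0.0068,0,0.0727,0.095,-0.032,-0.0044,0,0.0727,0.095,-0.0322,-0.0021,0,0.0727,0.095,-0.0323,0,0,0.0727,0.095,-0.0322,0.0026,0,0.0727,0.095,-0.0319,0.0049,0,0.0727,0.095,-0.0315,0.0072,0,0.0727,0.095,-0.0309,0.0095,0,0.0727,0.095]'

```text
clock: 3.45
tcp_pos: [0.4411, 0.1287, 0.2149]
orientation: [2.187, 2.255, 0.001]
force: [0.3, 0.4, -0.6]
grip_width: 0.0948
```

```bash
python3 plan.py .441 .13 .20 .034 1
python3 - <<'E'
from h import *
f=env.grab_frame("wrist"); cv2.imwrite("pics/w1.png",f["pixels"][:,:,::-1]); print(f["eye"])
for l in("drift","vees_a"):
    for r in env.landmark_of("wrist",l): print(l,r["score"],r["centre"],onz(f,r["centre"],.043))
E
```

```text
tcp [0.4411 0.1287 0.2149] th 0.0308 yaw total -0.0032 tilt 0.04 shift [-0.0001  0.0013 -0.0149] F [ 0.3  0.4 -0.6] w 0.0948 t 3.45
[0.0013, -0.0, 0.0149, np.float64(-0.0032), 0.095]
[0.44009615 0.19882791 0.38520959]
drift 0.8 [315.8, 182.4] [0.44133071 0.1286317  0.043     ]
vees_a 0.59 [316.2, 176.1] [0.44159771 0.1366093  0.043     ]
```

View pics/w1.png

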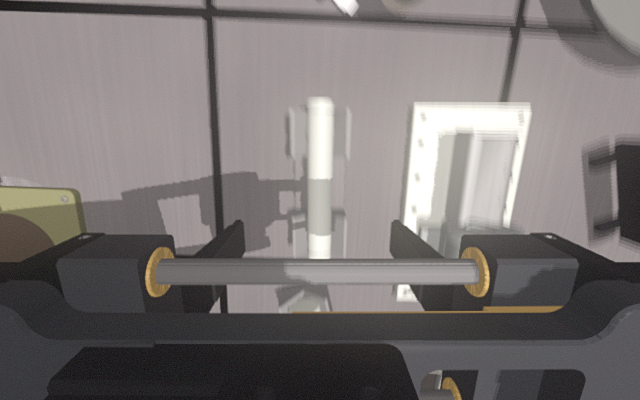

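Run:
```python
from fit import *
f=env.grab_frame("wrist"); r=env.trace("wrist","drift")
for k in r: print(k["score"],k["bbox"])
g=cv2.cvtColor(f["pixels"],cv2.COLOR_RGB2GRAY).astype(float)
for row in range(95,260,8):
    print(row,g[row,300:342:2].astype(int))
for k in r[:1]:
    m=k["mask"]
    for row in range(100,250,12):
        c=np.where(m[row])[0]
        if len(c): print(row,c.min(),c.max(), onz(f,[(c.min()+c.max())/2,row],.047).round(4))
```

```text
0.68 [304.9, 98.2, 332.6, 258.1]
95 [159 159 162 162 158 159 165 166 171 175 174 173 167 161 158 161 163 165
 160 160 160]
103 [162 161 132 174 207 225 236 244 251 255 255 255 252 246 238 218 163 165
 161 162 161]
111 [173 174 173 168 208 226 237 245 252 255 255 255 252 247 238 219 153 152
 155 156 159]
119 [174 172 173 166 207 225 236 245 252 255 255 255 252 246 237 215 154 158
 160 159 159]
127 [174 173 158 165 208 225 237 246 251 255 255 255 251 246 236 213 159 161
 161 161 160]
135 [176 176 155 163 208 224 238 246 251 255 255 254 251 246 236 211 161 161
 160 159 161]
143 [176 173 172 159 204 226 237 246 251 255 255 254 251 245 236 207 160 163
 161 158 162]
151 [175 174 174 156 205 225 238 246 252 255 255 254 251 244 234 204 159 162
 161 164 162]
159 [157 129 133 152 204 225 237 245 253 255 255 254 251 242 232 203 172 173
 176 174 175]
167 [167 156 126 150 202 223 237 246 251 255 255 254 251 242 231 201 169 172
 176 173 174]
175 [168 126 126 146 202 224 236 245 252 255 255 254 251 242 232 200 170 170
 175 171 173]
183 [126 125 125 138 175 183 186 192 195 197 195 195 187 185 176 16
[... 597 characters left out ...]
1 235 247 254 255 255 254 252 246 231 185 154 157
 154 155 155]
247 [169 169 168 152 179 221 235 246 254 255 254 254 252 246 230 169 154 155
 155 154 154]
255 [162 160 163 159 180 219 234 246 253 254 254 254 251 243 231 171 158 159
 157 159 162]
100 307 330 [0.4416 0.226  0.047 ]
112 306 331 [0.442  0.2128 0.047 ]
124 306 331 [0.4424 0.1993 0.047 ]
136 306 330 [0.4423 0.1856 0.047 ]
148 307 330 [0.4433 0.1715 0.047 ]
160 306 330 [0.4431 0.1572 0.047 ]
172 306 329 [0.443  0.1426 0.047 ]
184 306 329 [0.4434 0.1276 0.047 ]
196 307 329 [0.4445 0.1123 0.047 ]
208 307 329 [0.445  0.0967 0.047 ]
220 307 328 [0.4449 0.0807 0.047 ]
232 308 329 [0.4466 0.0644 0.047 ]
244 307 328 [0.4459 0.0476 0.047 ]
```

Call:
play_rows --steps '[-0.007,0.0013,0.025,0,0.095,-0.007,0.0013,0.03,0,0.095,0,0,0.03,0,0.095,0,0,0.03,0,0.095,0,0,0.03,0,0.095,0,0,0.025,0,0.095,0,0,0.015,0,0.095,0,0,0,0,0.095]'

```text
clock: 4.5
tcp_pos: [0.4411, 0.1169, 0.0271]
orientation: [-2.178, -2.259, 0.007]
force: [-0.5, -0.1, -1.0]
grip_width: 0.095
```

Call:
play_rows --steps '[0,0,0,0,0.02,0,0,0,0,0.02,0,0,0,0,0.02,0,0,0,0,0.02,0,0,0,0,0.02,0,0,0,0,0.02,0,0,0,0,0.02,0,0,0,0,0.02]' --grip_force 55

```text
clock: 5.3
tcp_pos: [0.4438, 0.116, 0.0296]
orientation: [-2.184, -2.259, 0.0]
force: [-0.6, -0.3, -0.5]
grip_width: 0.0363
```

Call:
play_rows --steps '[0,0,0,0,0.02,0,0,0,0,0.02,0,0,0,0,0.02,0,0,-0.02,0,0.02,0,0,-0.03,0,0.02,0,0,-0.03,0,0.02,0,0,-0.03,0,0.02,0,0,-0.025,0,0.02]'

```text
clock: 6.1
tcp_pos: [0.4436, 0.116, 0.1655]
orientation: [2.183, 2.259, 0.0]
force: [-0.7, -0.2, -3.0]
grip_width: 0.0286
```

```bash
python3 plan.py .645 -.17 .155 .026 10;python3 - <<'E'
from h import *
f=env.grab_frame("wrist"); cv2.imwrite("pics/w2.png",f["pixels"][:,:,::-1])
E
```

```text
tcp [0.4436 0.116  0.1655] th 0.0339 yaw total 0.0079 tilt 0.02 shift [ 0.2014 -0.286  -0.0105] F [-0.7 -0.2 -3. ] w 0.0286 t 6.1
[-0.0293, 0.0192, 0.0011, np.float64(0.0008), 0.095]
[-0.0293, 0.0192, 0.0011, np.float64(0.0008), 0.095]
[-0.0292, 0.0192, 0.0011, np.float64(0.0008), 0.095]
[-0.0292, 0.0192, 0.0011, np.float64(0.0008), 0.095]
[-0.0292, 0.0192, 0.0011, np.float64(0.0008), 0.095]
[-0.0292, 0.0193, 0.0011, np.float64(0.0008), 0.095]
[-0.0292, 0.0193, 0.0011, np.float64(0.0008), 0.095]
[-0.0292, 0.0193, 0.0011, np.float64(0.0008), 0.095]
[-0.0291, 0.0193, 0.0011, np.float64(0.0008), 0.095]
[-0.0291, 0.0194, 0.0011, np.float64(0.0008), 0.095]
```

View pics/w2.png

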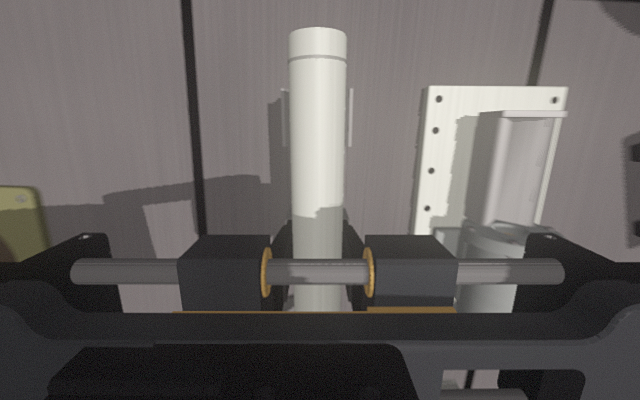

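Call:
play_rows --steps '[-0.0315,0.02,0,0.001,0.02,-0.0315,0.02,0,0.001,0.02,-0.0315,0.02,0,0.001,0.02,-0.0315,0.02,0,0.001,0.02,-0.0315,0.02,0,0.001,0.02,-0.0315,0.02,0,0.001,0.02,-0.0315,0.02,0,0.001,0.02,-0.0315,0.02,0,0.001,0.02]'

```text
clock: 6.95
tcp_pos: [0.6113, -0.1322, 0.1622]
orientation: [-2.191, -2.248, 0.002]
force: [0.8, -0.4, -3.3]
grip_width: 0.0293
```

Call:
play_rows --steps '[-0.03,0.02,0,0,0.02,-0.03,0.02,0,0,0.02,0,0,0.015,0,0.02,0,0,0.02,0,0.02,0,0,0.015,0,0.02,0,0,0,0,0.02,0,0,0,0,0.02,0,0,0,0,0.02]'

```text
clock: 7.75
tcp_pos: [0.6535, -0.1898, 0.1158]
orientation: [2.191, 2.249, 0.001]
force: [0.0, 0.7, -3.3]
grip_width: 0.0293
```

```bash
python3 plan.py .645 -.17 .155 .026 1;python3 - <<'E'
from h import *
for n in("wrist","scene","top"):
    f=env.grab_frame(n); cv2.imwrite(f"pics/{n}3.png",f["pixels"][:,:,::-1])
    for l in("fixture","bore_mouth","drift"):
        for r in env.landmark_of(n,l)[:2]:print(n,l,r["score"],np.round(r["centre"],1),onz(f,r["centre"],.07 if l!="fixture" else 0).round(4))
    if n=="top": crop(f,250,110,450,230,4,"pics/t3.png")
    if n=="scene": crop(f,180,130,380,280,4,"pics/s3.png")
E
```

```text
tcp [ 0.6535 -0.1898  0.1158] th 0.0263 yaw total 0.0003 tilt 0.11 shift [-0.0085  0.0198  0.0392] F [ 0.   0.7 -3.3] w 0.0293 t 7.75
[0.02, -0.0079, -0.0392, np.float64(0.0003), 0.095]
wrist drift 0.77 [316.3 220.4] [ 0.6546 -0.1956  0.07  ]
scene fixture 0.78 [280.7 254.3] [0.6429 0.0451 0.    ]
scene bore_mouth 0.83 [262.6 221.4] [ 0.6495 -0.0237  0.07  ]
scene drift 0.91 [232.4 170.4] [ 0.6227 -0.2403  0.07  ]
scene drift 0.81 [342.1 120.2] [ 0.2303 -0.2459  0.07  ]
top fixture 0.76 [324.  146.2] [0.6422 0.0199 0.    ]
top bore_mouth 0.58 [340.1 143.2] [ 0.6345 -0.0337  0.07  ]
top drift 0.62 [421.6 279.1] [ 0.1883 -0.2893  0.07  ]
```

View pics/wrist3.png

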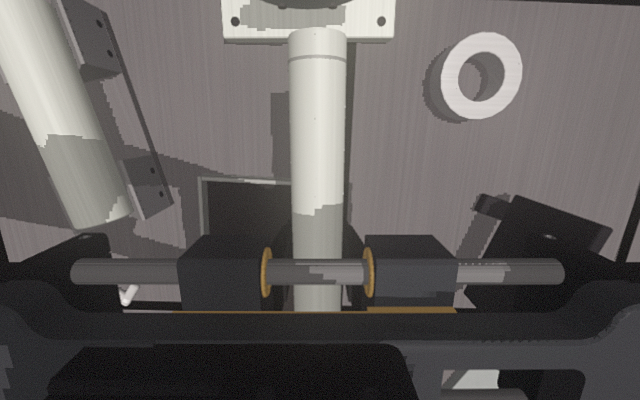

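View pics/s3.png

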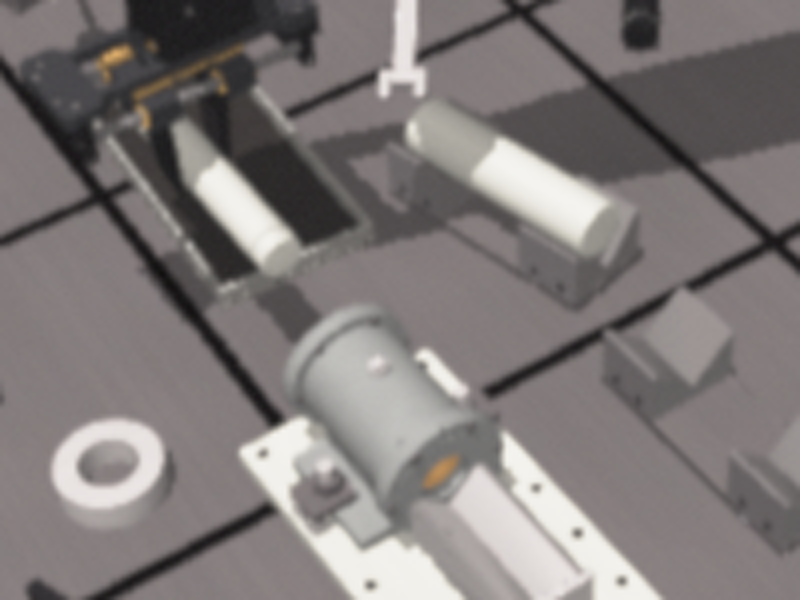

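View pics/t3.png

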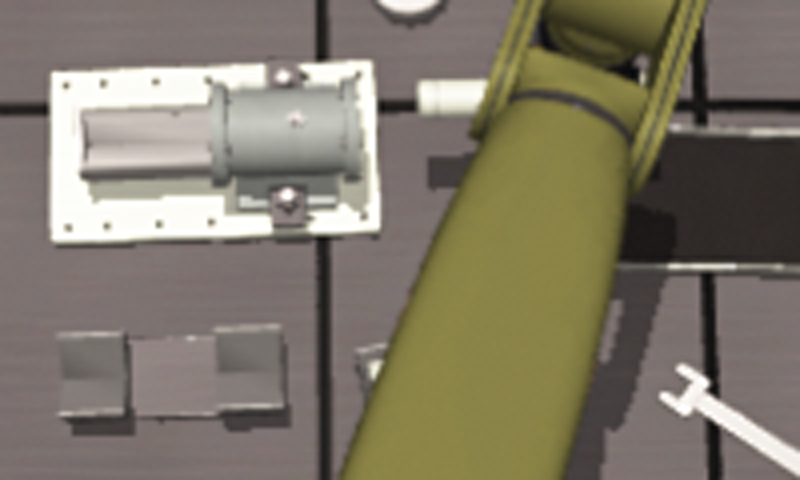

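Run:
```python
from h import *
f=env.grab_frame("wrist"); crop(f,210,0,410,110,4,"pics/w3c.png")
p=f["eye"]; print(p)
for z,pts in((.015,[(223,40),(395,40),(235.5,21),(381,20.5)]),(.129,[(289.5,50),(346.5,50),(291.5,200),(342.5,200)])):
    for q in pts: print(q,onz(f,q,z).round(4))
```

```text
[ 0.65235575 -0.11977621  0.2848981 ]
(223, 40) [ 0.5689 -0.0505  0.015 ]
(395, 40) [ 0.7189 -0.0468  0.015 ]
(235.5, 21) [ 0.5805 -0.0354  0.015 ]
(381, 20.5) [ 0.7055 -0.0319  0.015 ]
(289.5, 50) [ 0.6377 -0.0836  0.129 ]
(346.5, 50) [ 0.6666 -0.0829  0.129 ]
(291.5, 200) [ 0.6388 -0.1625  0.129 ]
(342.5, 200) [ 0.6683 -0.1618  0.129 ]
```

View pics/w3c.png

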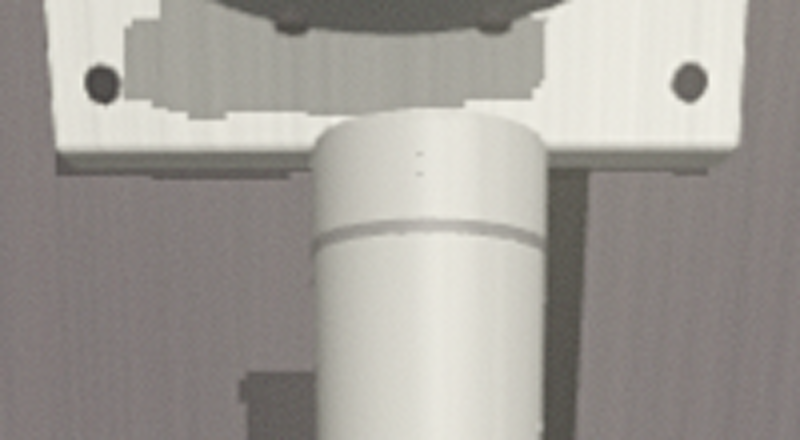

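Run:
```python
from h import *
s=env.grab_frame("scene"); w=env.grab_frame("wrist")
crop(s,215,140,275,215,9,"pics/s3n.png")
# drift model overlay with axis from grip, several pitches
im=s["pixels"].copy()
for pit in (0,.03,.06):
    d=np.array([-.024,1,-pit]);d/=np.linalg.norm(d)
    g=np.array([.6535,-.1898,.1158+.013]); c=g+d*.015
    n=g+d*.115; t=g-d*.085
    print(pit,"nose",n.round(4),proj(s,n).round(1),"wrist",proj(w,[n, n+[0,0,.015]]).round(1).tolist())
```

```text
0 nose [ 0.6507 -0.0748  0.1288] [[249.9 194. ]] wrist [[315.7, 31.7], [315.6, 21.0]]
0.03 nose [ 0.6507 -0.0749  0.1254] [[250.  194.9]] wrist [[315.7, 34.0], [315.6, 23.8]]
0.06 nose [ 0.6507 -0.075   0.1219] [[250.1 195.8]] wrist [[315.7, 36.3], [315.6, 26.7]]
```

View pics/s3n.png

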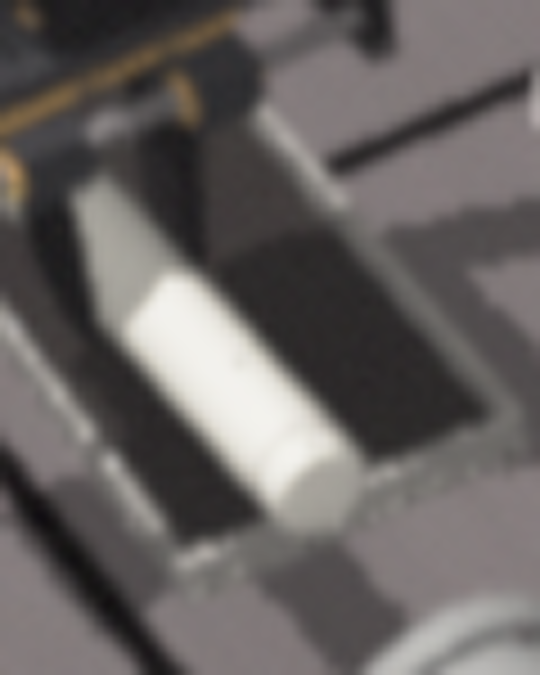

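Call:
play_rows --steps '[0,-0.004,0.02,0,0.02,0,-0.0035,0.02,0,0.02,0,0,0.017,0,0.02,0.015,0,0,0,0.02,0.015,0,0,0,0.02,0.003,0,0,0,0.02,0,0,0,0,0.02,0,0,0,0,0.02]'

```text
clock: 9.3
tcp_pos: [0.6453, -0.1571, 0.0588]
orientation: [2.19, 2.249, 0.001]
force: [-0.1, 0.4, -2.5]
grip_width: 0.0288
```

```bash
python3 plan.py .645 -.17 .059 .025 1;python3 - <<'E'
from h import *
for n in("wrist","scene"):
    f=env.grab_frame(n)
    crop(f,*((210,0,410,140) if n=="wrist" else (200,140,300,240)),*((4,"pics/w4.png") if n=="wrist" else (6,"pics/s4.png")))
E
```

```text
tcp [ 0.6453 -0.1571  0.0588] th 0.0265 yaw total 0.0015 tilt 0.12 shift [-0.0003 -0.0129  0.0002] F [-0.1  0.4 -2.5] w 0.0288 t 9.3
[-0.0129, -0.0007, -0.0002, np.float64(0.0015), 0.095]
```

View pics/w4.png

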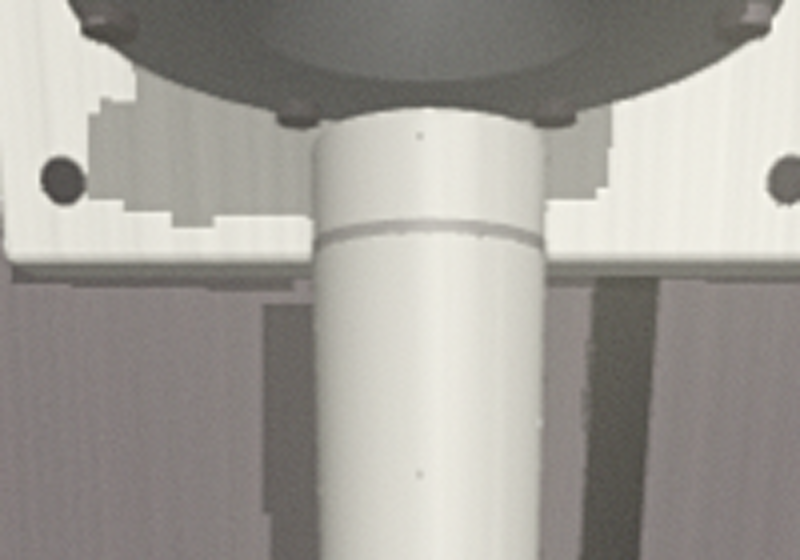

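View pics/s4.png

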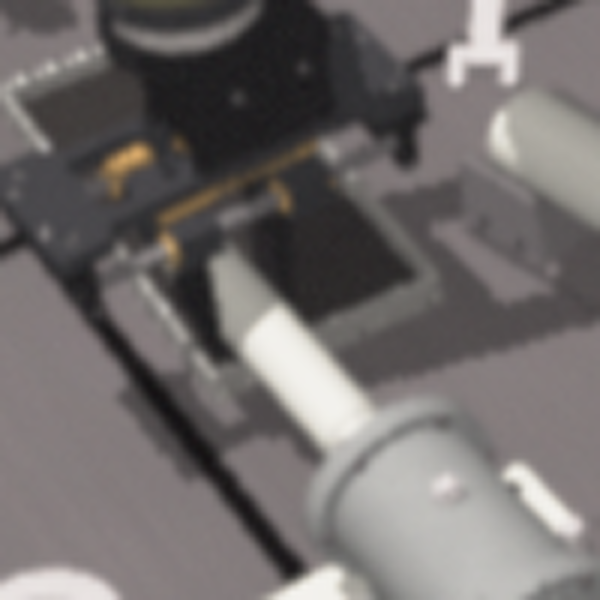

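Call:
play_rows --steps '[0.007,0,0,0,0.02,0.007,0,0,0,0.02,0.006,0,0,0,0.02,0.006,0,0,0,0.02,0.006,0,0,0,0.02,0.006,0,0,0,0.02,0.002,0,0,0,0.02,0,0,0,0,0.02]'

```text
clock: 10.2
tcp_pos: [0.6435, -0.1168, 0.0577]
orientation: [2.192, 2.25, -0.0]
force: [0.7, 0.3, -2.6]
grip_width: 0.0291
```

```bash
python3 plan.py .645 -.17 .059 .025 1;python3 - <<'E'
from h import *
for n in("wrist","scene"):
    f=env.grab_frame(n)
    crop(f,*((210,0,410,140) if n=="wrist" else (200,140,320,280)),*((4,"pics/w5.png") if n=="wrist" else (5,"pics/s5.png")))
E
```

```text
tcp [ 0.6435 -0.1168  0.0577] th 0.0263 yaw total 0.0013 tilt 0.01 shift [ 0.0015 -0.0532  0.0013] F [ 0.7  0.3 -2.6] w 0.0291 t 10.2
[-0.0532, 0.0001, -0.0013, np.float64(0.0013), 0.095]
```

View pics/w5.png

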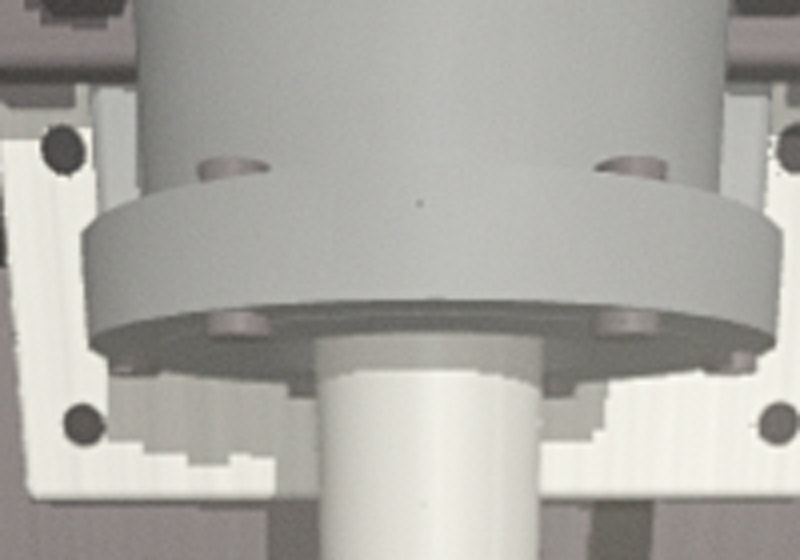

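View pics/s5.png

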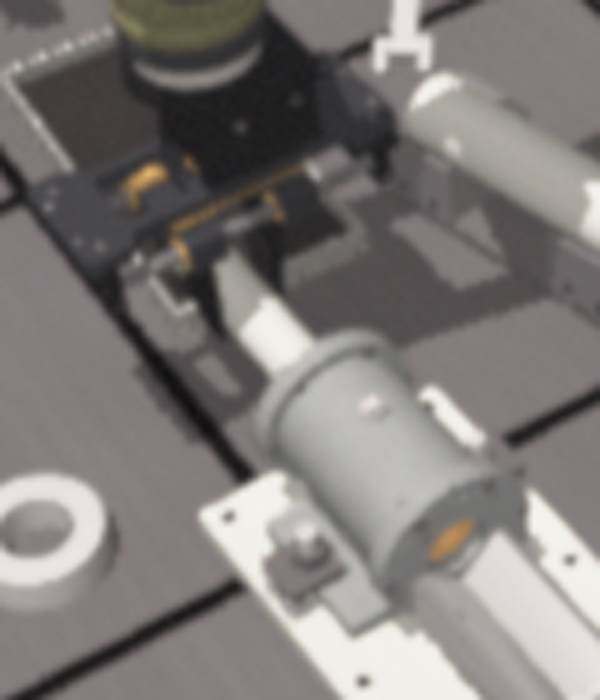

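Call:
play_rows --steps '[0.006,0,0,0,0.02,0.006,0,0,0,0.02,0.006,0,0,0,0.02,0.006,0,0,0,0.02,0.006,0,0,0,0.02,0.004,0,0,0,0.02,0,0,0,0,0.02,0,0,0,0,0.02]'

```text
clock: 11.1
tcp_pos: [0.643, -0.0864, 0.0583]
orientation: [2.188, 2.247, -0.006]
force: [-0.4, -11.0, -3.5]
grip_width: 0.029
```

Call:
play_rows --steps '[0.006,0,0,0,0.02,0.006,0,0,0,0.02,0.006,0,0,0,0.02,0.006,0,0,0,0.02,0.005,0,0,0,0.02,0,0,0,0,0.02,0,0,0,0,0.02,0,0,0,0,0.02]'

```text
clock: 11.9
tcp_pos: [0.6422, -0.0573, 0.0583]
orientation: [2.188, 2.247, -0.006]
force: [0.6, -11.2, -2.5]
grip_width: 0.0289
```

```bash
python3 plan.py .645 -.17 .059 .025 1;python3 - <<'E'
from h import *
for n in("wrist","scene"):
    f=env.grab_frame(n)
    if n=="wrist": cv2.imwrite("pics/w6.png",f["pixels"][:,:,::-1])
    else: crop(f,200,140,320,280,5,"pics/s6.png")
E
```

```text
tcp [ 0.6422 -0.0573  0.0583] th 0.0267 yaw total 0.0017 tilt 0.37 shift [ 0.0028 -0.1127  0.0007] F [  0.6 -11.2  -2.5] w 0.0289 t 11.9
[-0.1128, -0.0002, 0.0, np.float64(0.0017), 0.095]
```

View pics/w6.png

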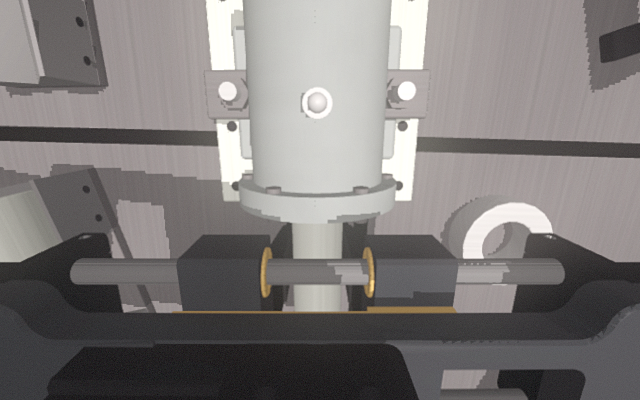

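View pics/s6.png

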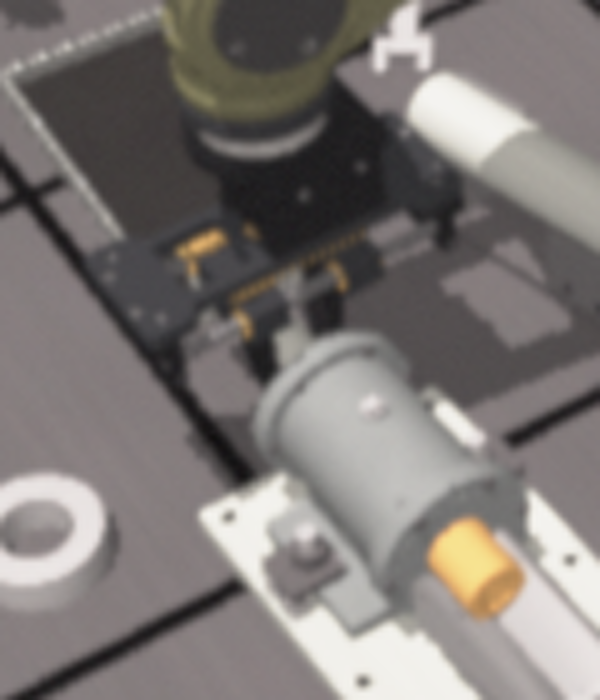

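Call:
play_rows --steps '[0,0,0,0,0.06,0,0,0,0,0.06,0,0,0,0,0.06,0,0,0,0,0.06,0,0,0,0,0.06,-0.01,0,0.004,0,0.06,-0.02,0,0.004,0,0.06,-0.02,0,0.004,0,0.06]'

```text
clock: 12.8
tcp_pos: [0.6431, -0.1051, 0.0452]
orientation: [2.192, 2.251, -0.0]
force: [0.8, 0.8, 0.8]
grip_width: 0.0602
```

```bash
python3 plan.py .6445 -.122 .046 .0263 1;python3 - <<'E'
from h import *
for n in("wrist","scene"):
    f=env.grab_frame(n)
    if n=="wrist": cv2.imwrite("pics/w7.png",f["pixels"][:,:,::-1])
    else: crop(f,200,140,320,280,5,"pics/s7.png")
E
```

```text
tcp [ 0.6431 -0.1051  0.0452] th 0.0266 yaw total 0.0003 tilt 0.01 shift [ 0.0014 -0.0169  0.0008] F [0.8 0.8 0.8] w 0.0602 t 12.8
[-0.0169, 0.001, -0.0008, np.float64(0.0003), 0.095]
```

View pics/w7.png

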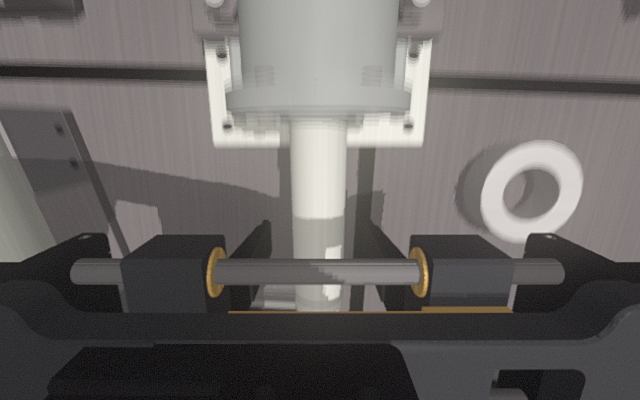

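View pics/s7.png

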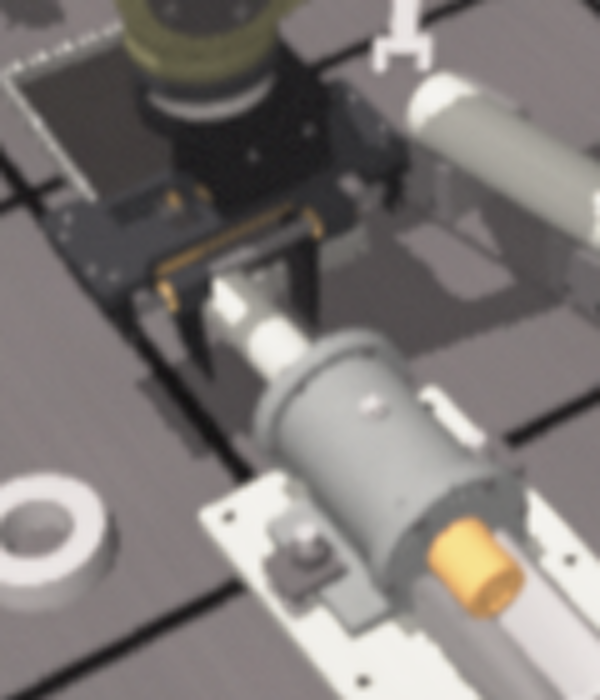

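Run:
```python
from h import *
f=env.grab_frame("scene"); print(proj(f,[[.6455,-.142,.06],[.6455,-.142,.075],[.645,-.122,.076],[.645,-.13,.072]]).round(1))
crop(f,220,170,280,230,10,"pics/s7b.png")
```

```text
[[242.4 196.5]
 [241.7 192.6]
 [245.4 196.6]
 [244.1 195.9]]
```

View pics/s7b.png

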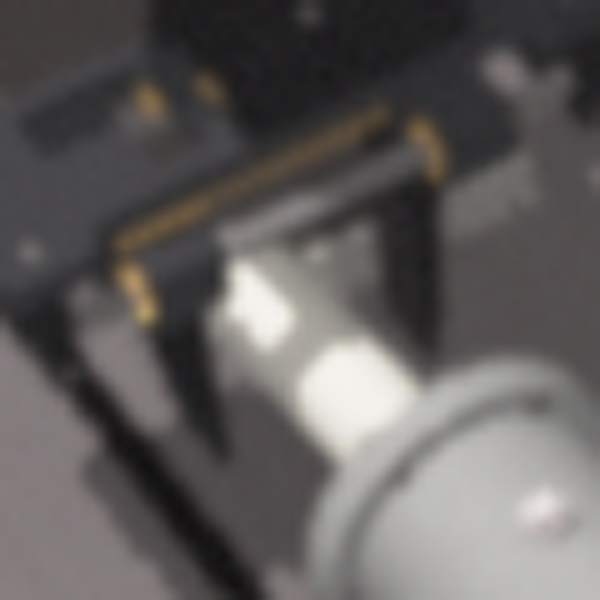

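Call:
play_rows --steps '[-0.008,0.001,0,0,0.06,-0.008,0,0,0,0.06,0,0,0,0,0.02,0,0,0,0,0.02,0,0,0,0,0.02,0,0,0,0,0.02,0,0,0,0,0.02,0,0,0,0,0.02]' --grip_force 15

```text
clock: 13.75
tcp_pos: [0.6445, -0.1198, 0.0456]
orientation: [-2.192, -2.25, 0.0]
force: [-0.0, 0.3, 0.6]
grip_width: 0.0296
```

```bash
python3 plan.py .6445 -.122 .046 .0263 1;python3 - <<'E'
from h import *
f=env.grab_frame("wrist"); cv2.imwrite("pics/w8.png",f["pixels"][:,:,::-1])
E
```

```text
tcp [ 0.6445 -0.1198  0.0456] th 0.0261 yaw total -0.0002 tilt 0.02 shift [ 0.     -0.0022  0.0004] F [-0.   0.3  0.6] w 0.0296 t 13.75
[-0.0022, -0.0, -0.0004, np.float64(-0.0002), 0.095]
```

View pics/w8.png

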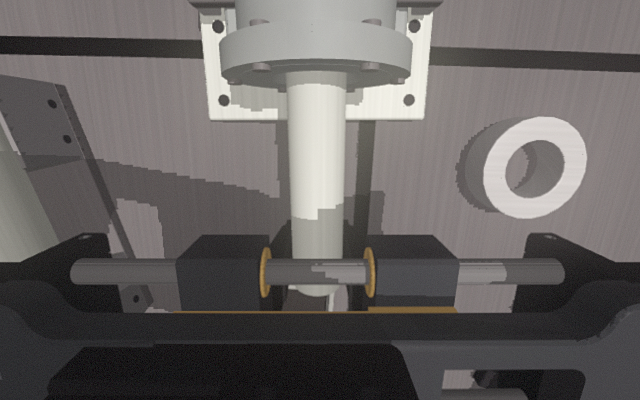

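Call:
play_rows --steps '[0,0,-0.004,0,0.02,0,0,-0.004,0,0.02,0,0,-0.003,0,0.02,0,0,-0.001,0,0.02,0,0,0,0,0.02,0,0,0,0,0.02,0,0,0,0,0.02,0,0,0,0,0.02]'

```text
clock: 14.6
tcp_pos: [0.6445, -0.1203, 0.0575]
orientation: [-2.193, -2.25, 0.0]
force: [0.7, -0.5, -1.7]
grip_width: 0.0293
```

Call:
play_rows --steps '[0,0,0,0,0.02,0,0,0,0,0.02,0,0,0,0,0.02,0.006,0,0,0,0.02,0.006,0,0,0,0.02,0.005,0,0,0,0.02,0,0,0,0,0.02,0,0,0,0,0.02]' --grip_force 58

```text
clock: 15.4
tcp_pos: [0.6446, -0.1066, 0.0583]
orientation: [2.188, 2.247, -0.006]
force: [0.3, -10.7, -2.8]
grip_width: 0.0288
```

```bash
python3 plan.py .6445 -.122 .046 .0263 1;python3 - <<'E'
from h import *
for n in("wrist","scene"):
    f=env.grab_frame(n)
    if n=="wrist": cv2.imwrite("pics/w9.png",f["pixels"][:,:,::-1])
    else: crop(f,200,140,320,280,5,"pics/s9.png")
E
```

```text
tcp [ 0.6446 -0.1066  0.0583] th 0.0264 yaw total 0.0001 tilt 0.38 shift [-0.0001 -0.0154 -0.0123] F [  0.3 -10.7  -2.8] w 0.0288 t 15.4
[-0.0153, -0.0005, 0.0124, np.float64(0.0001), 0.095]
```

View pics/w9.png

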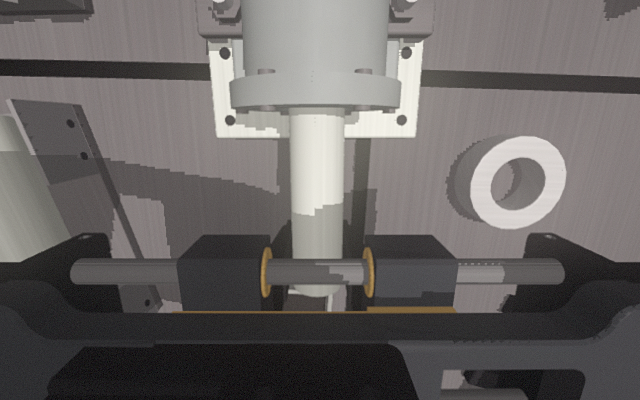

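View pics/s9.png

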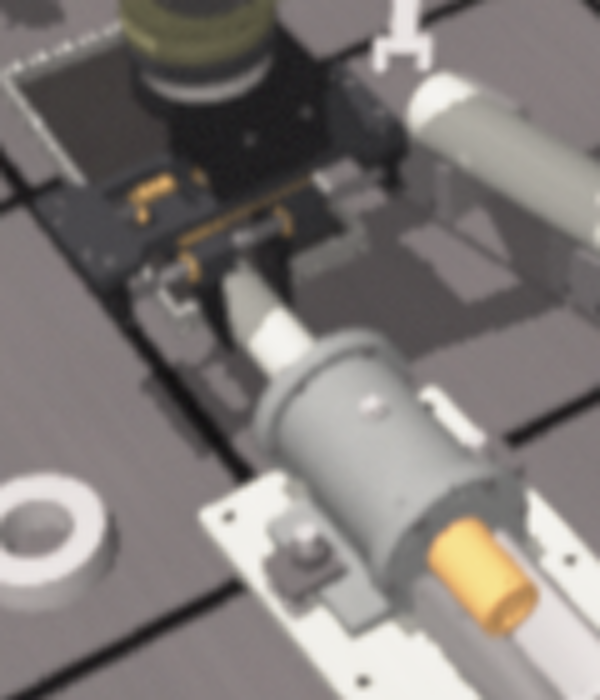

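Call:
play_rows --steps '[0.006,0,0,0,0.02,0.006,0,0,0,0.02,0.006,0,0,0,0.02,0.006,0,0,0,0.02,0.004,0,0,0,0.02,0,0,0,0,0.02,0,0,0,0,0.02,0,0,0,0,0.02]'

```text
clock: 16.3
tcp_pos: [0.6433, -0.0748, 0.0575]
orientation: [-2.192, -2.25, -0.0]
force: [0.5, -0.6, -2.7]
grip_width: 0.0288
```

```bash
python3 plan.py .6445 -.122 .046 .0263 1;python3 - <<'E'
from fit import *
F={}
for n in("top","scene"):
    f=F[n]=env.grab_frame(n)
    if n=="top": crop(f,250,110,370,190,6,"pics/t10.png")
    else: crop(f,240,190,340,300,6,"pics/s10.png")
    for r in env.landmark_of(n,"bushing")[:2]: print(n,r["score"],r["centre"],onz(f,r["centre"],.069))
E
```

```text
tcp [ 0.6433 -0.0748  0.0575] th 0.026 yaw total -0.0003 tilt 0.02 shift [ 0.0012 -0.0472 -0.0115] F [ 0.5 -0.6 -2.7] w 0.0288 t 16.3
[-0.0472, -0.0001, 0.0115, np.float64(-0.0003), 0.095]
top 0.54 [291.2, 143.7] [0.63431476 0.12847643 0.069     ]
top 0.53 [208.7, 219.9] [0.38198015 0.39699137 0.069     ]
scene 0.94 [301.6, 261.1] [0.63642069 0.13880944 0.069     ]
```

View pics/t10.png

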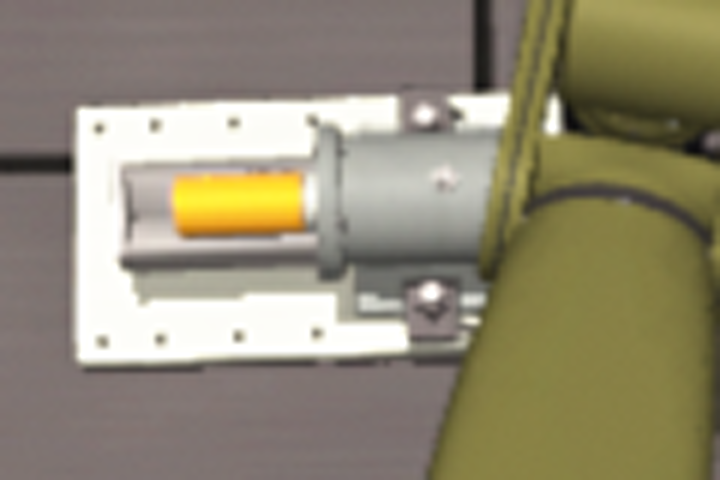

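View pics/s10.png

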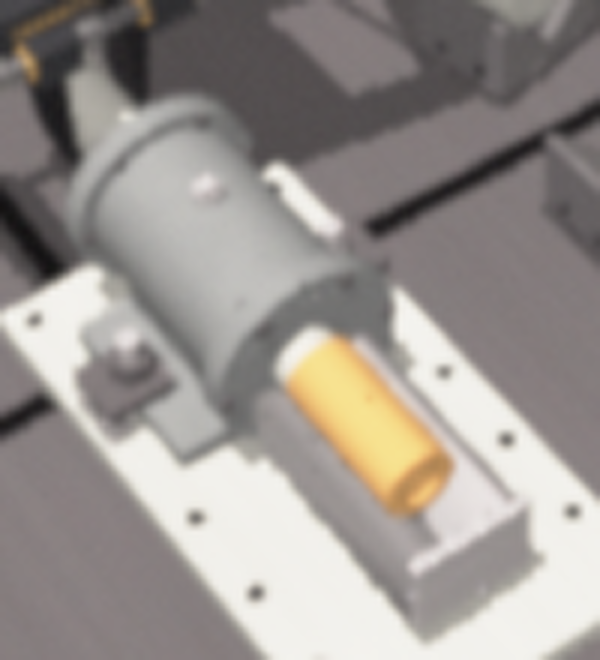

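Call:
play_rows --steps '[-0.008,0,0,0,0.02,-0.01,0,0,0,0.02,-0.01,0,0,0,0.02,-0.01,0,0,0,0.02,-0.01,0,0,0,0.02,-0.007,0,0,0,0.02,0,0,0,0,0.02,0,0,0,0,0.02]'

```text
clock: 17.3
tcp_pos: [0.6448, -0.1303, 0.0576]
orientation: [-2.193, -2.249, -0.0]
force: [-0.4, 1.4, -3.7]
grip_width: 0.0292
```

```bash
python3 plan.py .6445 -.062 .052 .0263 1;python3 - <<'E'
from h import *
f=env.grab_frame("wrist"); cv2.imwrite("pics/w11.png",f["pixels"][:,:,::-1])
f=env.grab_frame("scene");crop(f,220,170,340,300,6,"pics/s11.png")
E
```

```text
tcp [ 0.6448 -0.1303  0.0576] th 0.0253 yaw total -0.001 tilt 0.01 shift [-0.0003  0.0683 -0.0056] F [-0.4  1.4 -3.7] w 0.0292 t 17.3
[0.0683, 0.0014, 0.0057, np.float64(-0.001), 0.095]
```

View pics/w11.png

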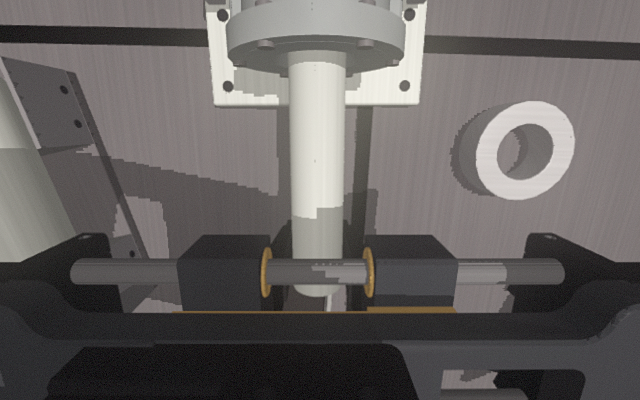

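View pics/s11.png

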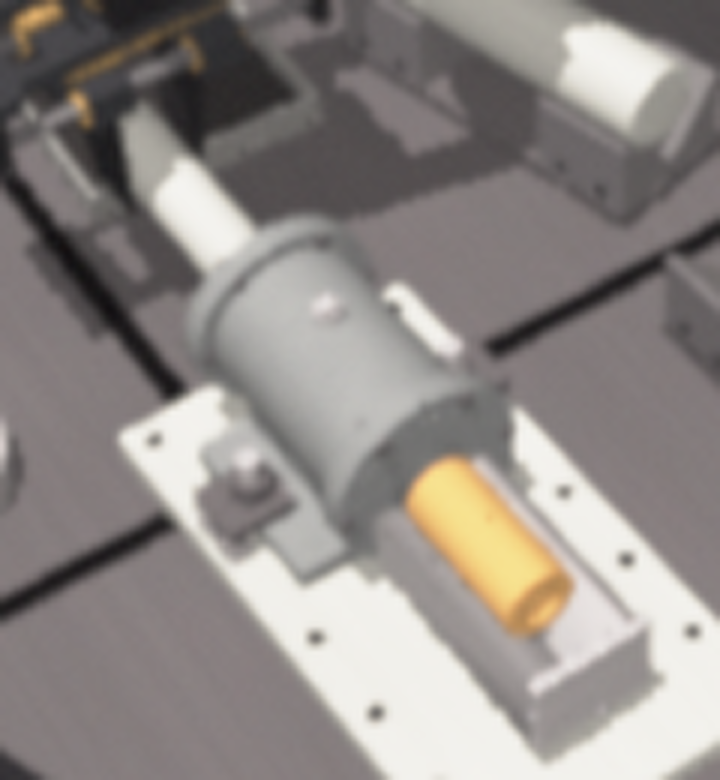

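Call:
play_rows --steps '[0,0,0,0,0.06,0,0,0,0,0.06,0,0,0,0,0.06,0,0,0,0,0.06,0.02,0.0005,0.003,0,0.06,0.02,0.0005,0.002,0,0.06,0.02,0.0005,0,0,0.06,0.006,0,0,0,0.06]'

```text
clock: 18.2
tcp_pos: [0.6441, -0.0609, 0.0521]
orientation: [-2.189, -2.252, 0.0]
force: [0.1, 0.8, 0.2]
grip_width: 0.0601
```

Call:
play_rows --steps '[0,0,0,0,0.02,0,0,0,0,0.02,0,0,0,0,0.02,0,0,0,0,0.02,0,0,0,0,0.02,0,0,0,0,0.02,0,0,-0.002,0,0.02,0,0,-0.002,0,0.02]' --grip_force 12

```text
clock: 19.0
tcp_pos: [0.644, -0.064, 0.0557]
orientation: [-2.192, -2.249, 0.001]
force: [-0.1, -0.1, -3.9]
grip_width: 0.0298
```

```bash
python3 plan.py .6445 -.062 .052 .0263 1;python3 - <<'E'
from h import *
f=env.grab_frame("wrist"); cv2.imwrite("pics/w12.png",f["pixels"][:,:,::-1])
f=env.grab_frame("scene");crop(f,200,140,300,240,7,"pics/s12.png")
E
```

```text
tcp [ 0.644  -0.064   0.0557] th 0.0255 yaw total -0.0008 tilt 0.08 shift [ 0.0005  0.002  -0.0037] F [-0.1 -0.1 -3.9] w 0.0298 t 19.0
[0.002, 0.0006, 0.0037, np.float64(-0.0008), 0.095]
```

View pics/w12.png

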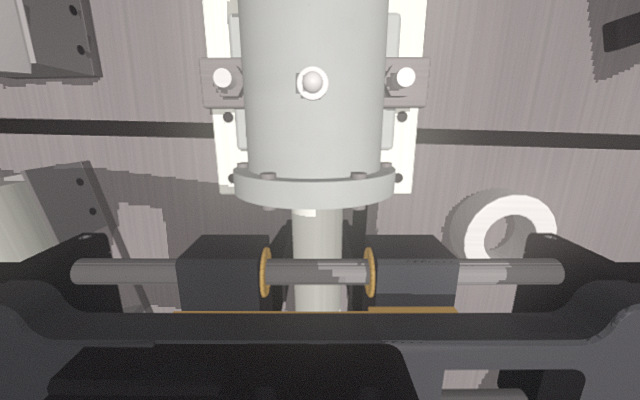

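View pics/s12.png

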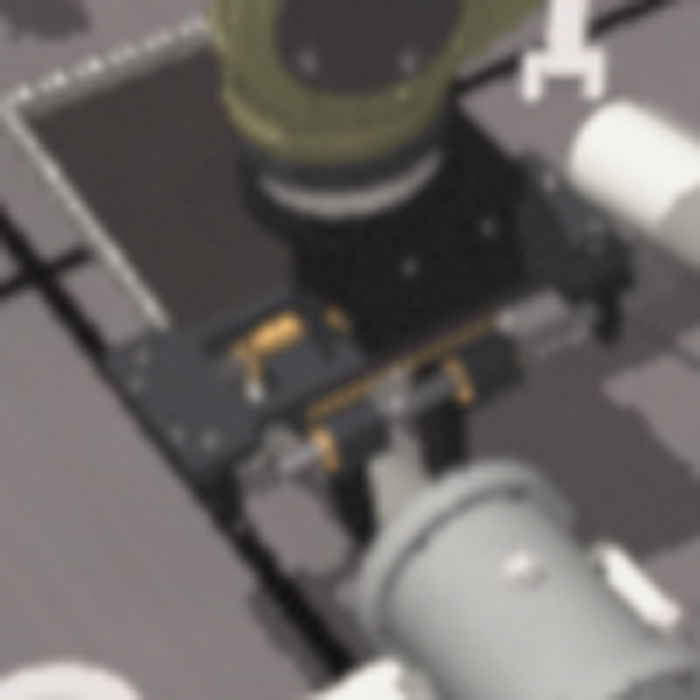

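Call:
play_rows --steps '[0,0,-0.001,0,0.02,0,0,0,0,0.02,0,0,0,0,0.02,0,0,0,0,0.02,0,0,0,0,0.02,-0.01,0,0,0,0.02,-0.01,0,0,0,0.02,-0.01,0,0,0,0.02]' --grip_force 58

```text
clock: 19.9
tcp_pos: [0.6451, -0.0946, 0.0574]
orientation: [-2.192, -2.249, 0.0]
force: [-1.3, 2.3, -5.4]
grip_width: 0.0294
```

Call:
play_rows --steps '[-0.012,0,0,0,0.02,-0.012,0,0,0,0.02,-0.012,0,0,0,0.02,-0.012,0,0,0,0.02,-0.012,0,0,0,0.02,-0.012,0,0,0,0.02,0,0,0,0,0.02,0,0,0,0,0.02]'

```text
clock: 20.7
tcp_pos: [0.6474, -0.1665, 0.0579]
orientation: [2.193, 2.249, 0.001]
force: [1.1, 0.8, -3.4]
grip_width: 0.0292
```

```bash
python3 plan.py .594 -.296 .1 -.023 10;python3 - <<'E'
from h import *
f=env.grab_frame("wrist"); cv2.imwrite("pics/w13.png",f["pixels"][:,:,::-1])
f=env.grab_frame("scene");crop(f,200,140,330,290,5,"pics/s13.png")
E
```

```text
tcp [ 0.6474 -0.1665  0.0579] th 0.0249 yaw total 0.0479 tilt 0.03 shift [-0.0534 -0.1295  0.0421] F [ 1.1  0.8 -3.4] w 0.0292 t 20.7
[-0.0128, -0.0057, -0.0042, np.float64(0.0048), 0.095]
[-0.0128, -0.0056, -0.0042, np.float64(0.0048), 0.095]
[-0.0129, -0.0055, -0.0042, np.float64(0.0048), 0.095]
[-0.0129, -0.0055, -0.0042, np.float64(0.0048), 0.095]
[-0.0129, -0.0054, -0.0042, np.float64(0.0048), 0.095]
[-0.0129, -0.0054, -0.0042, np.float64(0.0048), 0.095]
[-0.013, -0.0053, -0.0042, np.float64(0.0048), 0.095]
[-0.013, -0.0052, -0.0042, np.float64(0.0048), 0.095]
[-0.013, -0.0052, -0.0042, np.float64(0.0048), 0.095]
[-0.013, -0.0051, -0.0042, np.float64(0.0048), 0.095]
```

View pics/w13.png

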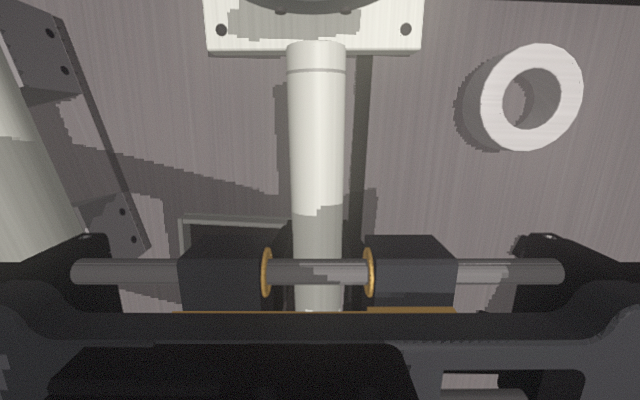

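View pics/s13.png

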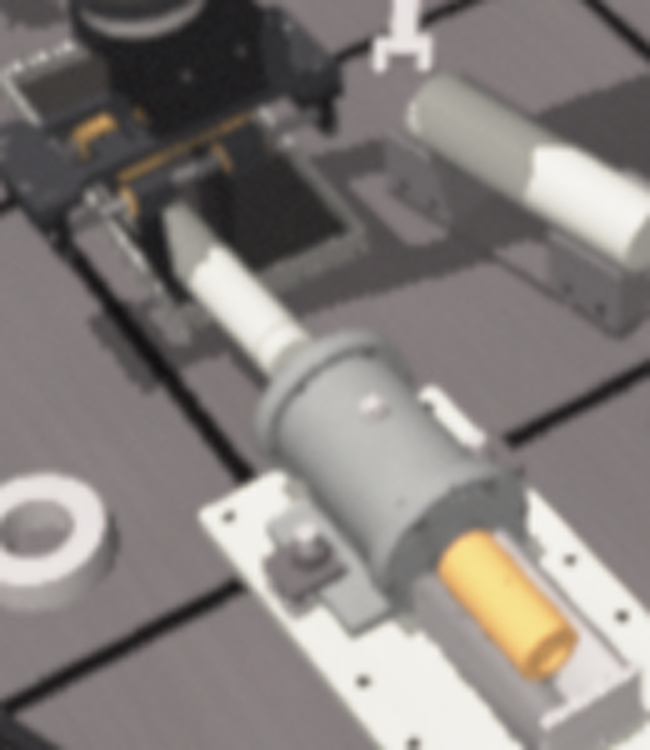

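Call:
play_rows --steps '[-0.0174,-0.0068,-0.002,0.006,0.02,-0.0174,-0.0068,-0.002,0.006,0.02,-0.0174,-0.0068,0,0.006,0.02,-0.0174,-0.0068,0,0.006,0.02,-0.0174,-0.0068,0,0.006,0.02,-0.0174,-0.0068,0,0.006,0.02,-0.0174,-0.0068,0,0.006,0.02,-0.0174,-0.0068,0,0.006,0.02]'

```text
clock: 21.6
tcp_pos: [0.5928, -0.3071, 0.0616]
orientation: [-2.247, -2.196, 0.0]
force: [-0.4, 1.0, -3.3]
grip_width: 0.0286
```

Call:
play_rows --steps '[0,0,0.008,0,0.02,0,0,0.008,0,0.02,0,0,0.007,0,0.02,0,0,0,0,0.02,0,0,0,0,0.02,0,0,0,0,0.02,0,0,0,0,0.02,0,0,0,0,0.02]'

```text
clock: 22.4
tcp_pos: [0.5939, -0.3055, 0.0392]
orientation: [2.245, 2.196, 0.0]
force: [0.4, -0.3, -2.5]
grip_width: 0.0292
```

```bash
python3 plan.py .594 -.306 .014 -.023 1;python3 - <<'E'
from h import *
f=env.grab_frame("wrist"); cv2.imwrite("pics/w14.png",f["pixels"][:,:,::-1])
f=env.grab_frame("scene");crop(f,150,100,300,220,5,"pics/s14.png")
E
```

```text
tcp [ 0.5939 -0.3055  0.0392] th -0.0219 yaw total 0.0011 tilt 0.05 shift [ 0.0001 -0.0005 -0.0252] F [ 0.4 -0.3 -2.5] w 0.0292 t 22.4
[-0.0005, 0.0001, 0.0252, np.float64(0.0011), 0.095]
```

View pics/w14.png

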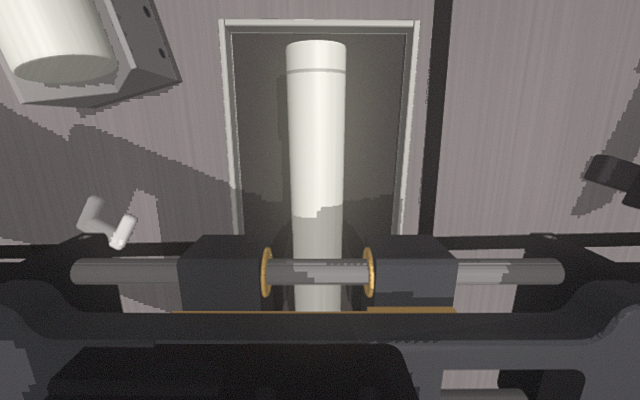

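View pics/s14.png

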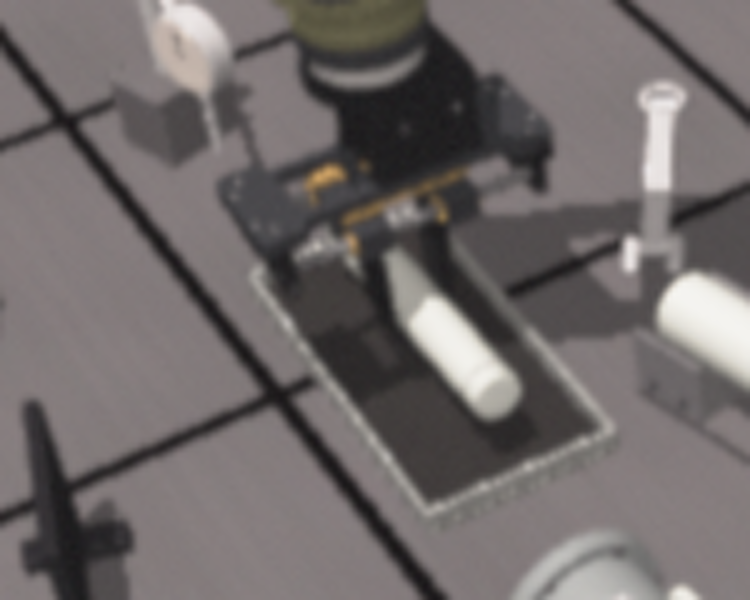

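Call:
play_rows --steps '[0,0,0.006,0,0.02,0,0,0.006,0,0.02,0,0,0.004,0,0.02,0,0,0.003,0,0.02,0,0,0.002,0,0.02,0,0,0,0,0.02,0,0,0,0,0.02,0,0,0,0,0.02]'

```text
clock: 23.3
tcp_pos: [0.5938, -0.3057, 0.018]
orientation: [2.246, 2.196, 0.0]
force: [0.9, -0.6, -3.5]
grip_width: 0.0287
```

Call:
play_rows --steps '[0,0,0.002,0,0.02,0,0,0.002,0,0.02,0,0,0.001,0,0.02,0,0,0.001,0,0.02,0,0,0,0,0.02,0,0,0,0,0.02,0,0,0,0,0.02,0,0,0,0,0.02]'

```text
clock: 24.1
tcp_pos: [0.5939, -0.3055, 0.0121]
orientation: [2.245, 2.196, 0.001]
force: [0.5, 3.8, 3.0]
grip_width: 0.0289
```

```bash
python3 plan.py .594 -.306 .014 -.023 1;python3 - <<'E'
from h import *
f=env.grab_frame("wrist"); crop(f,200,0,440,320,2,"pics/w15.png")
f=env.grab_frame("scene");crop(f,180,130,280,210,7,"pics/s15.png")
E
```

```text
tcp [ 0.5939 -0.3055  0.0121] th -0.0221 yaw total 0.0009 tilt 0.05 shift [ 0.0001 -0.0005  0.0019] F [0.5 3.8 3. ] w 0.0289 t 24.1
[-0.0005, 0.0001, -0.0019, np.float64(0.0009), 0.095]
```

View pics/s15.png

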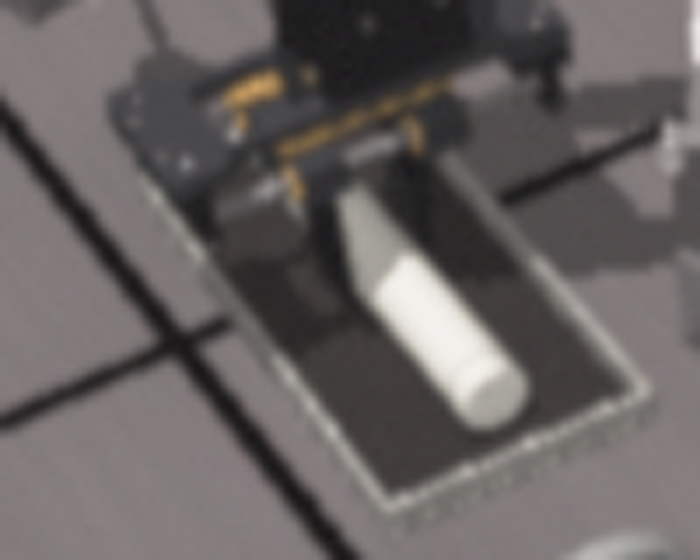

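Call:
play_rows --steps '[0,0,0,0,0.02,0,0,0,0,0.02,0,0,0.001,0,0.02,0,0,0,0,0.034,0,0,0,0,0.038,0,0,0,0,0.045,0,0,0,0,0.05,0,0,0,0,0.05]' --grip_force 6

```text
clock: 25.0
tcp_pos: [0.5937, -0.3056, 0.0108]
orientation: [2.246, 2.196, 0.0]
force: [-0.4, 0.7, 0.3]
grip_width: 0.0491
```

Call:
play_rows --steps '[0,0,-0.005,0,0.05,0,0,-0.015,0,0.05,0,0,-0.03,0,0.05,0,0,-0.03,0,0.05,0,0,-0.03,0,0.05,0,0,-0.03,0,0.05,0,0,0,0,0.05,0,0,0,0,0.05]'

```text
clock: 25.8
tcp_pos: [0.5942, -0.3059, 0.1528]
orientation: [2.244, 2.194, 0.001]
force: [-0.4, 0.6, -0.9]
grip_width: 0.0497
```

Run:
```python
from fit import *
import time
print(env.get_state()["clock"],env.get_state()["grip_width"])
F={n:env.grab_frame(n) for n in("top","scene","wrist")}
f=F["scene"];crop(f,180,130,340,300,4.5,"pics/s16.png"); cv2.imwrite("pics/w16.png",F["wrist"]["pixels"][:,:,::-1])
cv2.imwrite("pics/top16.png",F["top"]["pixels"][:,:,::-1])
for n,f in F.items():
  for l,z in(("bushing",.069),("drift",.022),("ring_gauge",.013),("spray_can",.08),("spanner",.005),("setting_bar",.053),("tray",0)):
    for r in env.landmark_of(n,l)[:2]:print(n,l,round(r["score"],2),np.round(r["centre"],1),onz(f,r["centre"],z).round(4))
o=[]
r=env.trace("scene","bushing")
if r: print("bushfit",r[0]["score"],fit([(F["scene"],r[0]["mask"].astype(float))],[cyl(-.035,.035,.0168,.069)],[.638,.135,.025]))
```

```text
25.8 0.049740936597916105
top bushing 0.55 [290.7 141.6] [0.6415 0.1302 0.069 ]
top bushing 0.2 [292.8 205. ] [0.4295 0.1222 0.069 ]
top drift 0.72 [416.9 156.5] [ 0.5989 -0.2969  0.022 ]
top drift 0.64 [422.  276.6] [ 0.1947 -0.3004  0.022 ]
top ring_gauge 0.7 [349.7 107.2] [ 0.7784 -0.0706  0.013 ]
top spray_can 0.85 [221.8 179.1] [0.5147 0.3548 0.08  ]
top spray_can 0.4 [291.4 145.3] [0.6261 0.127  0.08  ]
top spanner 0.68 [438.9 220.8] [ 0.38   -0.3673  0.005 ]
top setting_bar 0.94 [365.3 198.8] [ 0.4505 -0.1149  0.053 ]
top tray 0.8 [418.2 162. ] [ 0.5844 -0.305   0.    ]
top tray 0.27 [367.9 200. ] [ 0.4534 -0.1281  0.    ]
scene bushing 0.62 [304.7 262.4] [0.6325 0.1463 0.069 ]
scene drift 0.92 [234.3 168.2] [ 0.5947 -0.2956  0.022 ]
scene drift 0.59 [341.1 123.2] [ 0.204 -0.285  0.022]
scene ring_gauge 0.76 [208.1 248.7] [ 0.7921 -0.0704  0.013 ]
scene ring_gauge 0.46 [299.9 259.5] [0.6161 0.0963 0.013 ]
scene spray_can 0.7 [394.  321.5] [0.5668 0.3925 0.08  ]
scene spray_can 0.43 [261.5 221.4] [ 0.6554 -0.0172  0.08  ]
scene spanner 0.48 [280.5 135.4] [ 0.3899 -0.366   0.005 ]
scene setting_bar 0.67 [232.2 165.2] [ 0.606  -0.2783  0.053 ]
scene setting_bar 0.6 [308.1 174.2] [ 0.4463 -0.1175  0.053 ]
scene tray 0.8 [235.4 175.7] [ 0.599  -0.2869  0.    ]
wrist drift 0.61 [315.9 184.5] [ 0.5931 -0.2981  0.022 ]
wrist spanner 0.62 [150.3 245.1] [ 0.3888 -0.3726  0.005 ]
wrist tray 0.57 [316.7 182.1] [ 0.5939 -0.3     0.    ]
bushfit 0.55 (array([0.6375418 , 0.13815322, 0.0337148 ]), np.float64(0.039306590660396885))
```

View pics/s16.png

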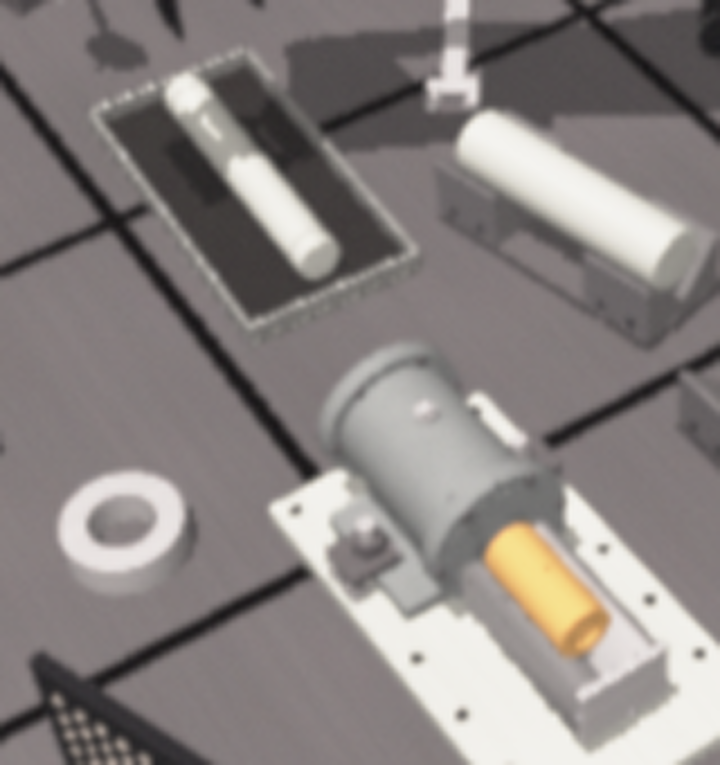

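View pics/w16.png

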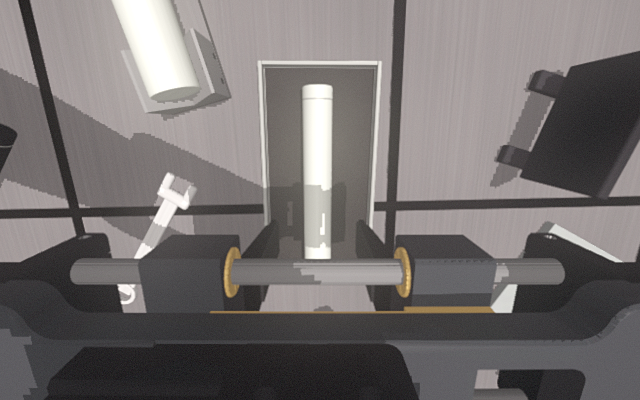

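```bash
python3 -c "
from workcell import env
print(env.job_done())"
```

```text
the job is handed in; nothing more can be done
None
```

The bushing is out of the bore and lies in the cradle, the drift lies flat in the tray, and I handed the job in at about 26 s. No verdict was reported.

I took the slim silver drift, on the left pair of V-blocks, and drove it about 86 mm into the flared end. I then retook it near its tail to push the bushing right out. The push took about 11 N. I drew the drift partway back, regripped it near its middle and pulled it clear, then lowered it into the tray and let go only once it touched the floor.

**Last checks before handing in:**
- **Bushing:** it measures about +107 mm along the fixture, against the 95.5 to 140 mm asked for, and is in line with the cradle. Its near end shows clear of the housing, about 10 mm in the top view.
- **Drift:** its centre is within about 5 mm of the tray's centre, parallel to the tray's sides and inside its walls.
- **Bystanders:** the thicker bar, ring gauge, spray can and spanner read within about 13 mm of their first readings in the same view; I took those differences to be measurement scatter. I did not measure the caliper again, but the arm worked nowhere near it after the start.
- **Gripper:** open and about 140 mm above the drift, touching nothing.

**Readings that disagreed:** position estimates for the same point differed by up to about 1–2 cm between cameras, mainly for the bore mouth, bushing and tray. I used the outline fits and wrist-camera edges instead. The wrist and scene cameras also gave slightly different heights for the drift's nose, within what the flare allowed.

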